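# Load the barometer calibration manifold and pull vacuum

## Task

Plug every blue sensor module on the bench fully home into the vacuum manifold, pulling red blanking plugs where you need the room and putting those in the rubber-lined tray; no port may be left open. The pump must be off (toggle toward the black dot) whenever a module or blank goes in or out, so if someone left it running switch it off first; once all ports are filled, switch it on (toggle toward the green lamp). Leave the other things on the bench where they are.

Things in the scene. Friction and masses are not known exactly. Their poses are not given: they have to be found in the camera images.
- module1_mid (a point): Sensor module (3 or 4 are present), standing on the bench: blue block 44 (x) x 56 (y) x 52 mm high on a brass foot 38 (x) x 50 (y) x 18 mm whose lowest 6 mm taper in 2.5 mm a side; 70 mm high in all, about 0.3 kg. This point is its centre, 35 mm above the underside of the foot; z is up through it. It fits a port either way round (half a turn alike).
- module2_mid (a point): The second pressure sensor module, exactly like module1; may be absent.
- module3_mid (a point): The third pressure sensor module, exactly like module1; may be absent.
- module4_mid (a point): The fourth pressure sensor module, exactly like module1; may be absent.
- blank1_mid (a point): Red blanking plug (4 or 5 are present, each home in a port at the start): foot as a module's, on it a flange 44 (x) x 56 (y) x 6 mm and an upright grip fin 20 (x) x 44 (y) mm, from 24 to 66 mm above the underside of the foot; about 0.09 kg. This point is its centre, 33 mm above the underside; z is up through it. It lifts straight out.
- blank2_mid (a point): The second blanking plug, exactly like blank1; may be absent.
- blank3_mid (a point): The third blanking plug, exactly like blank1; may be absent.
- blank4_mid (a point): The fourth blanking plug, exactly like blank1; may be absent.
- blank5_mid (a point): The fifth blanking plug, exactly like blank1; may be absent.
- port1 (a point): Centre of the mouth of a manifold port, level with the block's top: a rectangular hole 40.5 (x) x 52.5 (y) x 20 mm deep, z up out of it. The 18 mm feet have 1.25 mm to spare a side; shoulder or flange rests on the top, so home a module's centre is 17 mm and a blank's 15 mm above this point. A port with neither module nor blank in it is open.
- port2 (a point): The same for the second port of the manifold.
- port3 (a point): The same for the third port of the manifold.
- port4 (a point): The same for the fourth port of the manifold.
- port5 (a point): The same for the fifth port of the manifold.
- manifold_top (a point): Middle of the top face of the vacuum manifold, a fixed aluminium block 96 (x) x 344 (y) x 40 mm high on the bench, with five ports in a row along y, 68 mm apart.
- switch (a joint): Vacuum pump switch: angle of the chrome toggle on the cream panel, rad. -0.45 = leaning toward the panel's -x end (black dot), pump off; +0.45 = leaning toward its +x end (green lamp), pump on. It snaps over centre (0) to whichever side it leans; at the start it may still be dropping to that side for a second. A push under 1 N past centre throws it.
- switch_tip (a point): Point on the toggle 55 mm from its pivot, 7 mm below its rounded end; the toggle is a bat 62 mm long, 15 mm thick at the end, that swings in the panel's x-z plane. Its own z runs up along the toggle, its y is the pivot axis.
- panel_top (a point): Middle of the top of the cream panel, a fixed box 150 (x) x 120 (y) x 55 mm high; the toggle's pivot is 2 mm above this point. x points from the off end to the on end, roughly away from the robot.
- tray_in (a point): Middle of the floor of the loose rubber-lined steel tray, 190 (x) x 160 (y) x 30 mm high outside, 180 x 150 mm inside, floor 6 mm above the bench; about 0.9 kg.
- bulb_cup: Steel cup 80 mm across with a glass pressure bulb standing in it, 130 mm high; not part of the job. Origin at its underside, in the middle.
- weight: Brass calibration weight 42 mm across, 60 mm high, among the modules; not part of the job. Origin at its underside, in the middle.
- grease_tin: Grey vacuum grease tin 64 mm across, 50 mm high; not part of the job. Origin at its underside, in the middle.
- aneroid: Pocket aneroid barometer, brass, 96 mm across, 29 mm high; not part of the job. Origin at its underside, in the middle.
- screwdriver: Screwdriver 180 mm long, lying; not part of the job. Origin at its underside.

How it is judged:
On the way, in this order (a step that is already met when the one before it is completed fails the run):
1. every module is home in a port and no port is open, with the pump off (((horizontal distance between module1_mid and port1 below 0.004 m and z of module1_mid in the frame of port1 below 0.02 m) or (horizontal distance between module1_mid and port2 below 0.004 m and z of module1_mid in the frame of port2 below 0.02 m) or (horizontal distance between module1_mid and port3 below 0.004 m and z of module1_mid in the frame of port3 below 0.02 m) or (horizontal distance between module1_mid and port4 below 0.004 m and z of module1_mid in the frame of port4 below 0.02 m) or (horizontal distance between module1_mid and port5 below 0.004 m and z of module1_mid in the frame of port5 below 0.02 m)) and ((horizontal distance between module2_mid and port1 below 0.004 m and z of module2_mid in the frame of port1 below 0.02 m) or (horizontal distance between module2_mid and port2 below 0.004 m and z of module2_mid in the frame of port2 below 0.02 m) or (horizontal distance between module2_mid and port3 below 0.004 m and z of module2_mid in the frame of port3 below 0.02 m) or (horizontal distance between module2_mid and port4 below 0.004 m and z of module2_mid in the frame of port4 below 0.02 m) or (horizontal distance between module2_mid and port5 below 0.004 m and z of module2_mid in the frame of port5 below 0.02 m)) and ((horizontal distance between module3_mid and port1 below 0.004 m and z of module3_mid in the frame of port1 below 0.02 m) or (horizontal distance between module3_mid and port2 below 0.004 m and z of module3_mid in the frame of port2 below 0.02 m) or (horizontal distance between module3_mid and port3 below 0.004 m and z of module3_mid in the frame of port3 below 0.02 m) or (horizontal distance between module3_mid and port4 below 0.004 m and z of module3_mid in the frame of port4 below 0.02 m) or (horizontal distance between module3_mid and port5 below 0.004 m and z of module3_mid in the frame of port5 below 0.02 m)) and ((horizontal distance between module4_mid and port1 below 0.004 m and z of module4_mid in the frame of port1 below 0.02 m) or (horizontal distance between module4_mid and port2 below 0.004 m and z of module4_mid in the frame of port2 below 0.02 m) or (horizontal distance between module4_mid and port3 below 0.004 m and z of module4_mid in the frame of port3 below 0.02 m) or (horizontal distance between module4_mid and port4 below 0.004 m and z of module4_mid in the frame of port4 below 0.02 m) or (horizontal distance between module4_mid and port5 below 0.004 m and z of module4_mid in the frame of port5 below 0.02 m)) and ((horizontal distance between module1_mid and port1 below 0.004 m and z of module1_mid in the frame of port1 below 0.02 m) or (horizontal distance between module2_mid and port1 below 0.004 m and z of module2_mid in the frame of port1 below 0.02 m) or (horizontal distance between module3_mid and port1 below 0.004 m and z of module3_mid in the frame of port1 below 0.02 m) or (horizontal distance between module4_mid and port1 below 0.004 m and z of module4_mid in the frame of port1 below 0.02 m) or (horizontal distance between blank1_mid and port1 below 0.004 m and z of blank1_mid in the frame of port1 below 0.018 m) or (horizontal distance between blank2_mid and port1 below 0.004 m and z of blank2_mid in the frame of port1 below 0.018 m) or (horizontal distance between blank3_mid and port1 below 0.004 m and z of blank3_mid in the frame of port1 below 0.018 m) or (horizontal distance between blank4_mid and port1 below 0.004 m and z of blank4_mid in the frame of port1 below 0.018 m) or (horizontal distance between blank5_mid and port1 below 0.004 m and z of blank5_mid in the frame of port1 below 0.018 m)) and ((horizontal distance between module1_mid and port2 below 0.004 m and z of module1_mid in the frame of port2 below 0.02 m) or (horizontal distance between module2_mid and port2 below 0.004 m and z of module2_mid in the frame of port2 below 0.02 m) or (horizontal distance between module3_mid and port2 below 0.004 m and z of module3_mid in the frame of port2 below 0.02 m) or (horizontal distance between module4_mid and port2 below 0.004 m and z of module4_mid in the frame of port2 below 0.02 m) or (horizontal distance between blank1_mid and port2 below 0.004 m and z of blank1_mid in the frame of port2 below 0.018 m) or (horizontal distance between blank2_mid and port2 below 0.004 m and z of blank2_mid in the frame of port2 below 0.018 m) or (horizontal distance between blank3_mid and port2 below 0.004 m and z of blank3_mid in the frame of port2 below 0.018 m) or (horizontal distance between blank4_mid and port2 below 0.004 m and z of blank4_mid in the frame of port2 below 0.018 m) or (horizontal distance between blank5_mid and port2 below 0.004 m and z of blank5_mid in the frame of port2 below 0.018 m)) and ((horizontal distance between module1_mid and port3 below 0.004 m and z of module1_mid in the frame of port3 below 0.02 m) or (horizontal distance between module2_mid and port3 below 0.004 m and z of module2_mid in the frame of port3 below 0.02 m) or (horizontal distance between module3_mid and port3 below 0.004 m and z of module3_mid in the frame of port3 below 0.02 m) or (horizontal distance between module4_mid and port3 below 0.004 m and z of module4_mid in the frame of port3 below 0.02 m) or (horizontal distance between blank1_mid and port3 below 0.004 m and z of blank1_mid in the frame of port3 below 0.018 m) or (horizontal distance between blank2_mid and port3 below 0.004 m and z of blank2_mid in the frame of port3 below 0.018 m) or (horizontal distance between blank3_mid and port3 below 0.004 m and z of blank3_mid in the frame of port3 below 0.018 m) or (horizontal distance between blank4_mid and port3 below 0.004 m and z of blank4_mid in the frame of port3 below 0.018 m) or (horizontal distance between blank5_mid and port3 below 0.004 m and z of blank5_mid in the frame of port3 below 0.018 m)) and ((horizontal distance between module1_mid and port4 below 0.004 m and z of module1_mid in the frame of port4 below 0.02 m) or (horizontal distance between module2_mid and port4 below 0.004 m and z of module2_mid in the frame of port4 below 0.02 m) or (horizontal distance between module3_mid and port4 below 0.004 m and z of module3_mid in the frame of port4 below 0.02 m) or (horizontal distance between module4_mid and port4 below 0.004 m and z of module4_mid in the frame of port4 below 0.02 m) or (horizontal distance between blank1_mid and port4 below 0.004 m and z of blank1_mid in the frame of port4 below 0.018 m) or (horizontal distance between blank2_mid and port4 below 0.004 m and z of blank2_mid in the frame of port4 below 0.018 m) or (horizontal distance between blank3_mid and port4 below 0.004 m and z of blank3_mid in the frame of port4 below 0.018 m) or (horizontal distance between blank4_mid and port4 below 0.004 m and z of blank4_mid in the frame of port4 below 0.018 m) or (horizontal distance between blank5_mid and port4 below 0.004 m and z of blank5_mid in the frame of port4 below 0.018 m)) and ((horizontal distance between module1_mid and port5 below 0.004 m and z of module1_mid in the frame of port5 below 0.02 m) or (horizontal distance between module2_mid and port5 below 0.004 m and z of module2_mid in the frame of port5 below 0.02 m) or (horizontal distance between module3_mid and port5 below 0.004 m and z of module3_mid in the frame of port5 below 0.02 m) or (horizontal distance between module4_mid and port5 below 0.004 m and z of module4_mid in the frame of port5 below 0.02 m) or (horizontal distance between blank1_mid and port5 below 0.004 m and z of blank1_mid in the frame of port5 below 0.018 m) or (horizontal distance between blank2_mid and port5 below 0.004 m and z of blank2_mid in the frame of port5 below 0.018 m) or (horizontal distance between blank3_mid and port5 below 0.004 m and z of blank3_mid in the frame of port5 below 0.018 m) or (horizontal distance between blank4_mid and port5 below 0.004 m and z of blank4_mid in the frame of port5 below 0.018 m) or (horizontal distance between blank5_mid and port5 below 0.004 m and z of blank5_mid in the frame of port5 below 0.018 m)) and value of joint switch below -0.3 rad), for 0.2 s.
2. then the pump is switched on (value of joint switch above 0.3 rad), for 0.2 s.
At the end, for the whole second after the job is handed in: Every module, and a module or blank in every port, is home: within 4 mm of the port's centre and 3 mm of full depth. Every other blank is in the tray (centre inside its walls, under 50 mm above its floor). All are at rest; the switch is on (above 0.3 rad) (((horizontal distance between module1_mid and port1 below 0.004 m and z of module1_mid in the frame of port1 below 0.02 m) or (horizontal distance between module1_mid and port2 below 0.004 m and z of module1_mid in the frame of port2 below 0.02 m) or (horizontal distance between module1_mid and port3 below 0.004 m and z of module1_mid in the frame of port3 below 0.02 m) or (horizontal distance between module1_mid and port4 below 0.004 m and z of module1_mid in the frame of port4 below 0.02 m) or (horizontal distance between module1_mid and port5 below 0.004 m and z of module1_mid in the frame of port5 below 0.02 m)) and ((horizontal distance between module2_mid and port1 below 0.004 m and z of module2_mid in the frame of port1 below 0.02 m) or (horizontal distance between module2_mid and port2 below 0.004 m and z of module2_mid in the frame of port2 below 0.02 m) or (horizontal distance between module2_mid and port3 below 0.004 m and z of module2_mid in the frame of port3 below 0.02 m) or (horizontal distance between module2_mid and port4 below 0.004 m and z of module2_mid in the frame of port4 below 0.02 m) or (horizontal distance between module2_mid and port5 below 0.004 m and z of module2_mid in the frame of port5 below 0.02 m)) and ((horizontal distance between module3_mid and port1 below 0.004 m and z of module3_mid in the frame of port1 below 0.02 m) or (horizontal distance between module3_mid and port2 below 0.004 m and z of module3_mid in the frame of port2 below 0.02 m) or (horizontal distance between module3_mid and port3 below 0.004 m and z of module3_mid in the frame of port3 below 0.02 m) or (horizontal distance between module3_mid and port4 below 0.004 m and z of module3_mid in the frame of port4 below 0.02 m) or (horizontal distance between module3_mid and port5 below 0.004 m and z of module3_mid in the frame of port5 below 0.02 m)) and ((horizontal distance between module4_mid and port1 below 0.004 m and z of module4_mid in the frame of port1 below 0.02 m) or (horizontal distance between module4_mid and port2 below 0.004 m and z of module4_mid in the frame of port2 below 0.02 m) or (horizontal distance between module4_mid and port3 below 0.004 m and z of module4_mid in the frame of port3 below 0.02 m) or (horizontal distance between module4_mid and port4 below 0.004 m and z of module4_mid in the frame of port4 below 0.02 m) or (horizontal distance between module4_mid and port5 below 0.004 m and z of module4_mid in the frame of port5 below 0.02 m)) and ((horizontal distance between module1_mid and port1 below 0.004 m and z of module1_mid in the frame of port1 below 0.02 m) or (horizontal distance between module2_mid and port1 below 0.004 m and z of module2_mid in the frame of port1 below 0.02 m) or (horizontal distance between module3_mid and port1 below 0.004 m and z of module3_mid in the frame of port1 below 0.02 m) or (horizontal distance between module4_mid and port1 below 0.004 m and z of module4_mid in the frame of port1 below 0.02 m) or (horizontal distance between blank1_mid and port1 below 0.004 m and z of blank1_mid in the frame of port1 below 0.018 m) or (horizontal distance between blank2_mid and port1 below 0.004 m and z of blank2_mid in the frame of port1 below 0.018 m) or (horizontal distance between blank3_mid and port1 below 0.004 m and z of blank3_mid in the frame of port1 below 0.018 m) or (horizontal distance between blank4_mid and port1 below 0.004 m and z of blank4_mid in the frame of port1 below 0.018 m) or (horizontal distance between blank5_mid and port1 below 0.004 m and z of blank5_mid in the frame of port1 below 0.018 m)) and ((horizontal distance between module1_mid and port2 below 0.004 m and z of module1_mid in the frame of port2 below 0.02 m) or (horizontal distance between module2_mid and port2 below 0.004 m and z of module2_mid in the frame of port2 below 0.02 m) or (horizontal distance between module3_mid and port2 below 0.004 m and z of module3_mid in the frame of port2 below 0.02 m) or (horizontal distance between module4_mid and port2 below 0.004 m and z of module4_mid in the frame of port2 below 0.02 m) or (horizontal distance between blank1_mid and port2 below 0.004 m and z of blank1_mid in the frame of port2 below 0.018 m) or (horizontal distance between blank2_mid and port2 below 0.004 m and z of blank2_mid in the frame of port2 below 0.018 m) or (horizontal distance between blank3_mid and port2 below 0.004 m and z of blank3_mid in the frame of port2 below 0.018 m) or (horizontal distance between blank4_mid and port2 below 0.004 m and z of blank4_mid in the frame of port2 below 0.018 m) or (horizontal distance between blank5_mid and port2 below 0.004 m and z of blank5_mid in the frame of port2 below 0.018 m)) and ((horizontal distance between module1_mid and port3 below 0.004 m and z of module1_mid in the frame of port3 below 0.02 m) or (horizontal distance between module2_mid and port3 below 0.004 m and z of module2_mid in the frame of port3 below 0.02 m) or (horizontal distance between module3_mid and port3 below 0.004 m and z of module3_mid in the frame of port3 below 0.02 m) or (horizontal distance between module4_mid and port3 below 0.004 m and z of module4_mid in the frame of port3 below 0.02 m) or (horizontal distance between blank1_mid and port3 below 0.004 m and z of blank1_mid in the frame of port3 below 0.018 m) or (horizontal distance between blank2_mid and port3 below 0.004 m and z of blank2_mid in the frame of port3 below 0.018 m) or (horizontal distance between blank3_mid and port3 below 0.004 m and z of blank3_mid in the frame of port3 below 0.018 m) or (horizontal distance between blank4_mid and port3 below 0.004 m and z of blank4_mid in the frame of port3 below 0.018 m) or (horizontal distance between blank5_mid and port3 below 0.004 m and z of blank5_mid in the frame of port3 below 0.018 m)) and ((horizontal distance between module1_mid and port4 below 0.004 m and z of module1_mid in the frame of port4 below 0.02 m) or (horizontal distance between module2_mid and port4 below 0.004 m and z of module2_mid in the frame of port4 below 0.02 m) or (horizontal distance between module3_mid and port4 below 0.004 m and z of module3_mid in the frame of port4 below 0.02 m) or (horizontal distance between module4_mid and port4 below 0.004 m and z of module4_mid in the frame of port4 below 0.02 m) or (horizontal distance between blank1_mid and port4 below 0.004 m and z of blank1_mid in the frame of port4 below 0.018 m) or (horizontal distance between blank2_mid and port4 below 0.004 m and z of blank2_mid in the frame of port4 below 0.018 m) or (horizontal distance between blank3_mid and port4 below 0.004 m and z of blank3_mid in the frame of port4 below 0.018 m) or (horizontal distance between blank4_mid and port4 below 0.004 m and z of blank4_mid in the frame of port4 below 0.018 m) or (horizontal distance between blank5_mid and port4 below 0.004 m and z of blank5_mid in the frame of port4 below 0.018 m)) and ((horizontal distance between module1_mid and port5 below 0.004 m and z of module1_mid in the frame of port5 below 0.02 m) or (horizontal distance between module2_mid and port5 below 0.004 m and z of module2_mid in the frame of port5 below 0.02 m) or (horizontal distance between module3_mid and port5 below 0.004 m and z of module3_mid in the frame of port5 below 0.02 m) or (horizontal distance between module4_mid and port5 below 0.004 m and z of module4_mid in the frame of port5 below 0.02 m) or (horizontal distance between blank1_mid and port5 below 0.004 m and z of blank1_mid in the frame of port5 below 0.018 m) or (horizontal distance between blank2_mid and port5 below 0.004 m and z of blank2_mid in the frame of port5 below 0.018 m) or (horizontal distance between blank3_mid and port5 below 0.004 m and z of blank3_mid in the frame of port5 below 0.018 m) or (horizontal distance between blank4_mid and port5 below 0.004 m and z of blank4_mid in the frame of port5 below 0.018 m) or (horizontal distance between blank5_mid and port5 below 0.004 m and z of blank5_mid in the frame of port5 below 0.018 m)) and (((horizontal distance between blank1_mid and port1 below 0.004 m and z of blank1_mid in the frame of port1 below 0.018 m) or (horizontal distance between blank1_mid and port2 below 0.004 m and z of blank1_mid in the frame of port2 below 0.018 m) or (horizontal distance between blank1_mid and port3 below 0.004 m and z of blank1_mid in the frame of port3 below 0.018 m) or (horizontal distance between blank1_mid and port4 below 0.004 m and z of blank1_mid in the frame of port4 below 0.018 m) or (horizontal distance between blank1_mid and port5 below 0.004 m and z of blank1_mid in the frame of port5 below 0.018 m)) or (x of blank1_mid in the frame of tray_in between -0.09 and 0.09 m and y of blank1_mid in the frame of tray_in between -0.075 and 0.075 m and z of blank1_mid in the frame of tray_in below 0.05 m)) and (((horizontal distance between blank2_mid and port1 below 0.004 m and z of blank2_mid in the frame of port1 below 0.018 m) or (horizontal distance between blank2_mid and port2 below 0.004 m and z of blank2_mid in the frame of port2 below 0.018 m) or (horizontal distance between blank2_mid and port3 below 0.004 m and z of blank2_mid in the frame of port3 below 0.018 m) or (horizontal distance between blank2_mid and port4 below 0.004 m and z of blank2_mid in the frame of port4 below 0.018 m) or (horizontal distance between blank2_mid and port5 below 0.004 m and z of blank2_mid in the frame of port5 below 0.018 m)) or (x of blank2_mid in the frame of tray_in between -0.09 and 0.09 m and y of blank2_mid in the frame of tray_in between -0.075 and 0.075 m and z of blank2_mid in the frame of tray_in below 0.05 m)) and (((horizontal distance between blank3_mid and port1 below 0.004 m and z of blank3_mid in the frame of port1 below 0.018 m) or (horizontal distance between blank3_mid and port2 below 0.004 m and z of blank3_mid in the frame of port2 below 0.018 m) or (horizontal distance between blank3_mid and port3 below 0.004 m and z of blank3_mid in the frame of port3 below 0.018 m) or (horizontal distance between blank3_mid and port4 below 0.004 m and z of blank3_mid in the frame of port4 below 0.018 m) or (horizontal distance between blank3_mid and port5 below 0.004 m and z of blank3_mid in the frame of port5 below 0.018 m)) or (x of blank3_mid in the frame of tray_in between -0.09 and 0.09 m and y of blank3_mid in the frame of tray_in between -0.075 and 0.075 m and z of blank3_mid in the frame of tray_in below 0.05 m)) and (((horizontal distance between blank4_mid and port1 below 0.004 m and z of blank4_mid in the frame of port1 below 0.018 m) or (horizontal distance between blank4_mid and port2 below 0.004 m and z of blank4_mid in the frame of port2 below 0.018 m) or (horizontal distance between blank4_mid and port3 below 0.004 m and z of blank4_mid in the frame of port3 below 0.018 m) or (horizontal distance between blank4_mid and port4 below 0.004 m and z of blank4_mid in the frame of port4 below 0.018 m) or (horizontal distance between blank4_mid and port5 below 0.004 m and z of blank4_mid in the frame of port5 below 0.018 m)) or (x of blank4_mid in the frame of tray_in between -0.09 and 0.09 m and y of blank4_mid in the frame of tray_in between -0.075 and 0.075 m and z of blank4_mid in the frame of tray_in below 0.05 m)) and (((horizontal distance between blank5_mid and port1 below 0.004 m and z of blank5_mid in the frame of port1 below 0.018 m) or (horizontal distance between blank5_mid and port2 below 0.004 m and z of blank5_mid in the frame of port2 below 0.018 m) or (horizontal distance between blank5_mid and port3 below 0.004 m and z of blank5_mid in the frame of port3 below 0.018 m) or (horizontal distance between blank5_mid and port4 below 0.004 m and z of blank5_mid in the frame of port4 below 0.018 m) or (horizontal distance between blank5_mid and port5 below 0.004 m and z of blank5_mid in the frame of port5 below 0.018 m)) or (x of blank5_mid in the frame of tray_in between -0.09 and 0.09 m and y of blank5_mid in the frame of tray_in between -0.075 and 0.075 m and z of blank5_mid in the frame of tray_in below 0.05 m)) and linear speed of each of module1, module2, module3, module4, blank1, blank2, blank3, blank4, blank5 below 0.02 m/s and value of joint switch above 0.3 rad); the robot touches nothing.
It fails at once if a module or blank is over the manifold, raised more than 15 mm above its home height, while the pump is on (switch above 0.2 rad) (value of joint switch above 0.2 rad and ((x of module1_mid in the frame of manifold_top between -0.07 and 0.07 m and y of module1_mid in the frame of manifold_top between -0.19 and 0.19 m and z of module1_mid in the frame of manifold_top above 0.032 m) or (x of module2_mid in the frame of manifold_top between -0.07 and 0.07 m and y of module2_mid in the frame of manifold_top between -0.19 and 0.19 m and z of module2_mid in the frame of manifold_top above 0.032 m) or (x of module3_mid in the frame of manifold_top between -0.07 and 0.07 m and y of module3_mid in the frame of manifold_top between -0.19 and 0.19 m and z of module3_mid in the frame of manifold_top above 0.032 m) or (x of module4_mid in the frame of manifold_top between -0.07 and 0.07 m and y of module4_mid in the frame of manifold_top between -0.19 and 0.19 m and z of module4_mid in the frame of manifold_top above 0.032 m) or (x of blank1_mid in the frame of manifold_top between -0.07 and 0.07 m and y of blank1_mid in the frame of manifold_top between -0.19 and 0.19 m and z of blank1_mid in the frame of manifold_top above 0.03 m) or (x of blank2_mid in the frame of manifold_top between -0.07 and 0.07 m and y of blank2_mid in the frame of manifold_top between -0.19 and 0.19 m and z of blank2_mid in the frame of manifold_top above 0.03 m) or (x of blank3_mid in the frame of manifold_top between -0.07 and 0.07 m and y of blank3_mid in the frame of manifold_top between -0.19 and 0.19 m and z of blank3_mid in the frame of manifold_top above 0.03 m) or (x of blank4_mid in the frame of manifold_top between -0.07 and 0.07 m and y of blank4_mid in the frame of manifold_top between -0.19 and 0.19 m and z of blank4_mid in the frame of manifold_top above 0.03 m) or (x of blank5_mid in the frame of manifold_top between -0.07 and 0.07 m and y of blank5_mid in the frame of manifold_top between -0.19 and 0.19 m and z of blank5_mid in the frame of manifold_top above 0.03 m))).
It fails at once if a bystander (glass bulb in its cup, weight, grease tin, aneroid, screwdriver) is moved more than 40 mm or the bulb's cup tips over (distance of any of bulb_cup, weight, grease_tin, aneroid, screwdriver from where it was at the start of the episode above 0.04 m or angle between bulb_cup's own z axis and vertical above 0.5 rad).
Of module1, module2, module3, module4 only 3 to 4 are there at a start; the rules pass over those that are not, and their reading is None.
Of blank1, blank2, blank3, blank4, blank5 only 4 to 5 are there at a start; the rules pass over those that are not, and their reading is None.
At some moment in a run one of module1, module2, module3, module4, tray may be knocked a few centimetres aside while the robot is not near it.
It also fails if it takes over 210 s, if anything falls off the work surface, if the arm or the gripper's body presses on something with over 40 N, if the wrist force passes 120 N, or if a joint passes its speed limit or range.

## Robot

A 7-joint arm with a two-finger parallel gripper is mounted at the origin on the work surface. World frame = base frame: x ahead of the robot, y to its left, z up, the work surface at z = 0. Lengths are in m, angles in rad, forces in N, time in s.
With the tool pointing down it reaches from about 0.4 to 0.85 m from the base axis. Payload 10.4 kg.
Tool frame: the origin (TCP) lies midway between the tips of the shut fingers; the grasp point (between the pads) lies 19 mm behind it; x points along the fingers, z is the direction in which the jaws open and shut, and the axes are right-handed (so a half turn about x gives the same grasp; the last joint's range is limited). The gripper opens to 87 mm and grips with 3 to 60 N. Pads are 19 mm wide; open, the fingers measure 117 mm over their backs; the gripper's body (75 mm by 190 mm) begins 51 mm behind the grasp point.
Start: joints at [1.105, 0.332, -0.065, 1.46, 0.022, 1.35, -0.088], TCP at [0.268, -0.565, 0.223] pointing down, gripper open.
Joint ranges: [-2.6, 2.6], [-0.5, 2.12], [-1.47, 1.34], [0.16, 2.42], [-1.27, 4.41], [0.06, 2.06], [-2.6, 2.6]. Speed limits (rad/s): [2.22, 2.22, 2.79, 2.79, 3.14, 3.14, 3.14].

## Interface

Orientations are given as a unit quaternion [x, y, z, w].
In Python, from bench import read_state, camera, camera_params, close_job gives the robot as it stands.
- The arm moves only by the tool arm_command, never from a script. Its argument "targets" is a list of rows, each a list of 7 numbers: the closure in counts, from 0 (fully open) to 255 (shut), then the shift along the tool's x, y, z in mm, then the turn, a rotation vector about the tool's x, y, z in rad. A call has 1 to 10 rows; each row is the pose to reach, as a shift and turn from the pose commanded when the call began, along the tool's axes at that moment; what a row does not reach only later rows make up. A row lasts 1/10 s, in which the tool goes at most 50 mm and 8.59 degrees, less where a joint would pass 70% of its speed; a pose out of reach is approached as far as the arm can. A call with a gripper value outside its range is refused whole. The fingers move at their own pace and stop on an object; "newtons" is the grip in N (left out, the last holds). Time passes only in rows, so rows that repeat a pose let the fingers close. It gives the time, the measured TCP pose, the force and the opening at its end, in the units of the state.
- read_state(): the state, without advancing time (a new reading comes with each control period).
- camera(name): name is "scene" or "top" or "wrist"; returns the picture (400x640x3 uint8, red, green, blue); there is no depth.
- camera_params(name): a dict with "intrinsics" (3x3 intrinsics, pixels), "xyz" and "orientation" of the camera in the world; the wrist camera has in their place "mount" (4x4, takes a point from camera to tool coordinates, whose origin is the TCP and whose axes are the tool frame's). Camera axes: x right, y down, z forward; pixel columns grow to the right and rows downward; lengths in m; the calibration is good to about 2 mm. A picture is of the moment at which its call begins: read the wrist's pose just before it. camera_params takes no time and is no camera call.
- close_job(): hands the job in, once; it reports no verdict.
The state is a dict: "time": time; "joint_positions": joint angles; "joint_vel": joint speeds; "joint_torque": joint torques, N m; "ee_pos": TCP position; "eef_rot": TCP orientation; "ft_force": force on the tool from outside, world axes, zero at the start; "torque": the same for the moment, N m; "width": finger opening in m.
Only numpy, scipy, OpenCV 4.12 (cv2) and the standard library are available. Lean on these libraries where they do the work, as an engineer would, in place of code of your own. Each camera call takes 0.05 s, during which the arm holds its last target.

## Working session

There is one attempt and no reset: what is moved stays moved. The work goes in short steps, Python scripts to look and compute and a tool call to move; the robot and the scene stay as the last step left them, time stands still between calls to the robot, and variables do not carry over. Pictures are saved under pics/ and viewed, and the job is handed in when it is done.

Besides the shell and the picture viewer there is one more tool, called after "Call:" as name([rows], argument=value, ...), one row to a line, values as JSON. arm_command: Moves the arm, as the interface text tells. Its arguments: {"type":"object","properties":{"targets":{"type":"array"},"newtons":{"type":"number"}},"required":["targets"]}

```bash
ls; mkdir -p pics
cat > h.py <<'E'
import numpy as np, cv2, json
from scipy.spatial.transform import Rotation as R
from bench import read_state, camera, camera_params, close_job
def save(name,fn):
    s=read_state(); im=camera(name); cv2.imwrite('pics/'+fn+'.png',im[:,:,::-1]); np.save('pics/'+fn+'.npy',im)
    json.dump({'p':list(map(float,s['ee_pos'])),'q':list(map(float,s['eef_rot']))},open('pics/'+fn+'.json','w')); return im
def pose(name,fn=None):
    c=camera_params(name); K=np.array(c['intrinsics'])
    if name=='wrist':
        d=json.load(open('pics/'+fn+'.json')); T=np.eye(4);T[:3,:3]=R.from_quat(d['q']).as_matrix();T[:3,3]=d['p']
        M=T@np.array(c['mount']); return K,M[:3,:3],M[:3,3]
    return K,None,np.array(c['xyz'])
E
python3 - <<'E'
from h import *
for k in ['scene','top','wrist']: print(k,camera_params(k))
for k in ['scene','top','wrist']: save(k,k+'0')
print(read_state())
E
```

```text
pics
scene {'intrinsics': array([[503.35442598,   0.        , 319.24873352],
       [  0.        , 503.35442598, 198.05815077],
       [  0.        ,   0.        ,   1.        ]]), 'xyz': array([1.65316516, 0.08117691, 1.03213807]), 'orientation': array([ 0.61170738,  0.67568076, -0.29799396, -0.28367092])}
top {'intrinsics': array([[402.84553227,   0.        , 322.15450525],
       [  0.        , 402.84553227, 194.21595341],
       [  0.        ,   0.        ,   1.        ]]), 'xyz': array([ 0.45728779, -0.0165483 ,  0.92429913]), 'orientation': array([ 0.71219427, -0.69652093,  0.06382504, -0.05970162])}
wrist {'intrinsics': array([[324.73342536,   0.        , 313.69413616],
       [  0.        , 324.73342536, 194.2413226 ],
       [  0.        ,   0.        ,   1.        ]]), 'mount': array([[ 6.60864668e-04, -2.86163144e-01,  9.58180682e-01,
        -1.64384015e-01],
       [ 1.77313497e-03, -9.58179049e-01, -2.86163879e-01,
         7.80316453e-02],
       [ 9.99998210e-01,  1.88809927e-03, -1.25820802e-04,
        -5.60120357e-04],
       [ 0.00000000e+00,  0.00000000e+00,  0.00000000e+00,
         1.00000000e+00]])}
{'time': 0.15, 'joint_positions': array([ 1.10540279,  0.3327093 , -0.06468305,  1.46072645,  0.02159616,
        1.34989685, -0.08852061]), 'joint_vel': array([ 8.08540601e-05, -4.95906988e-04,  3.05569576e-04, -1.31557087e-03,
        1.90186830e-04, -8.43020928e-04, -1.09307337e-03]), 'joint_torque': array([ 1.59821546e-03, -6.23634124e+01,  2.52477889e-02, -3.90142000e+01,
       -6.12218329e-02,  3.72281845e-02,  1.06339905e-04]), 'ee_pos': array([ 0.26766191, -0.56447227,  0.22195801]), 'eef_rot': array([ 0.37818933,  0.5979087 , -0.3778223 ,  0.59726739]), 'ft_force': array([0.11280274, 0.7835343 , 0.4752977 ]), 'torque': array([0.00889764, 0.03470392, 0.02667787]), 'width': 0.08682589187327976}
```

View pics/top0.png

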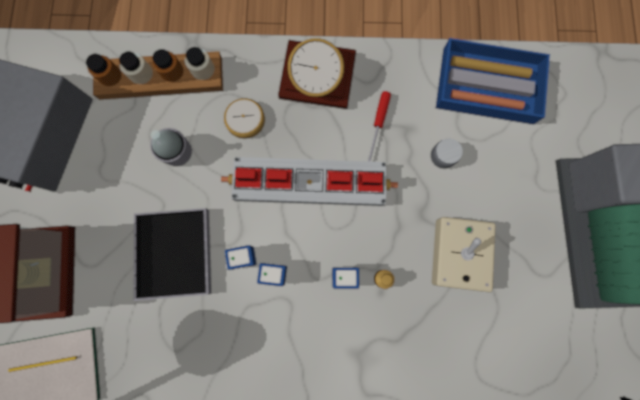

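View pics/scene0.png

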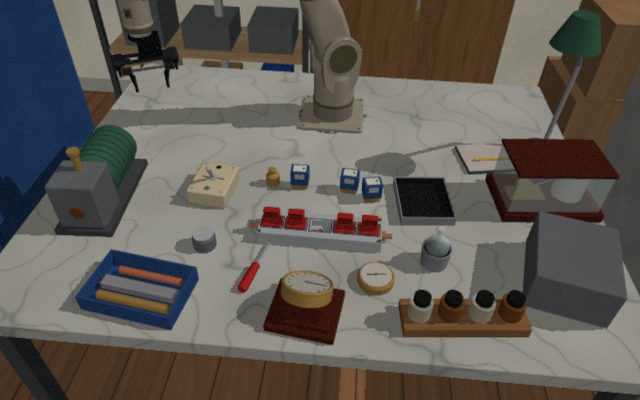

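View pics/wrist0.png

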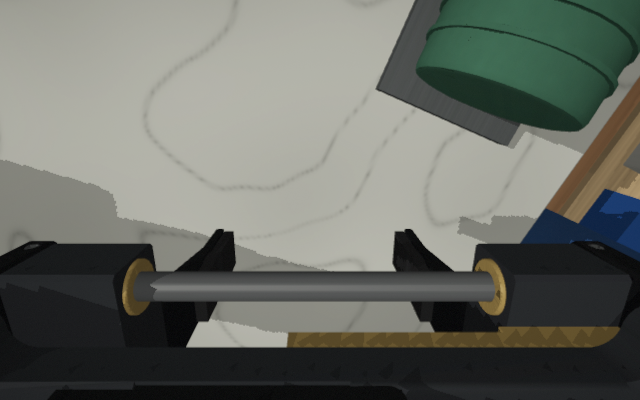

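Run:
```python
from h import *
a=np.load('pics/top0.npy'); b=np.load('pics/scene0.npy')
cv2.imwrite('pics/z1.png',cv2.resize(a[140:310,130:400],None,fx=2.9,fy=2.9,interpolation=cv2.INTER_CUBIC)[:,:,::-1])
u=cv2.resize(a[200:310,420:520],(500,550),interpolation=cv2.INTER_CUBIC)
cv2.imwrite('pics/z2.png',u[:,:,::-1])
cv2.imwrite('pics/z3.png',cv2.resize(b[150:260,170:470],None,fx=2.6,fy=2.6,interpolation=cv2.INTER_CUBIC)[:,:,::-1])
for n in ['scene','top']: print(R.from_quat(camera_params(n)['orientation']).as_matrix().round(3))
d=json.load(open('pics/wrist0.json'));print(R.from_quat(d['q']).as_matrix().round(3))
```

```text
[[-0.091  0.658 -0.748]
 [ 0.996  0.074 -0.056]
 [ 0.019 -0.75  -0.661]]
[[ 0.022 -0.984  0.174]
 [-1.    -0.023 -0.004]
 [ 0.008 -0.174 -0.985]]
[[-0.001  0.904  0.428]
 [ 0.001  0.428 -0.904]
 [-1.    -0.    -0.001]]
```

View pics/z1.png

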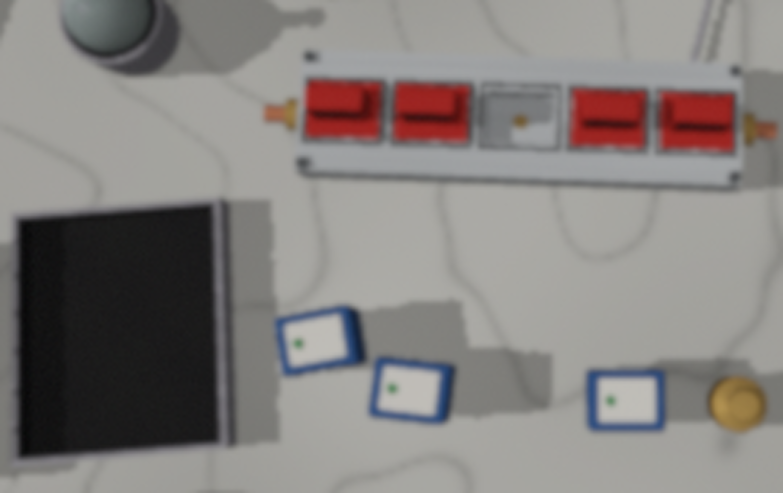

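View pics/z2.png

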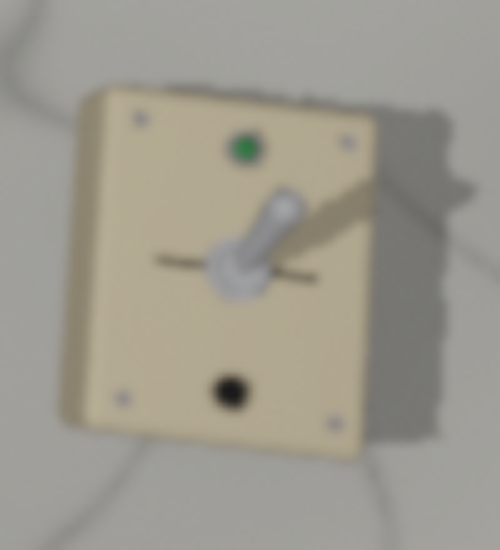

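View pics/z3.png

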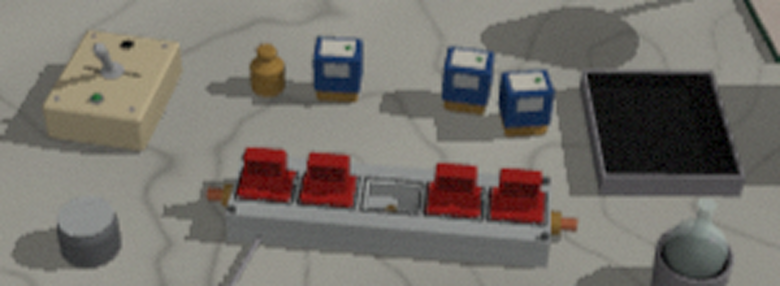

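```bash
cat >> h.py <<'E'
def cam(name,fn=None):
    c=camera_params(name); K=np.array(c['intrinsics'])
    if name=='wrist':
        d=json.load(open('pics/'+fn+'.json')); T=np.eye(4);T[:3,:3]=R.from_quat(d['q']).as_matrix();T[:3,3]=d['p']
        M=T@np.array(c['mount'])
        return K,M[:3,:3],M[:3,3]
    return K,R.from_quat(c['orientation']).as_matrix(),np.array(c['xyz'])
def ray(C,px):
    K,Rm,o=C; d=Rm@np.linalg.solve(K,[px[0],px[1],1.]); return o,d/np.linalg.norm(d)
def onz(C,px,z):
    o,d=ray(C,px); return o+d*(z-o[2])/d[2]
def tri(C1,p1,C2,p2):
    o1,d1=ray(C1,p1);o2,d2=ray(C2,p2)
    A=np.stack([d1,-d2],1); t=np.linalg.lstsq(A,o2-o1,rcond=None)[0]
    a=o1+t[0]*d1;b=o2+t[1]*d2; return (a+b)/2, np.linalg.norm(a-b)
def proj(C,P):
    K,Rm,o=C; v=K@(Rm.T@(np.array(P)-o)); return v[:2]/v[2]
E
python3 - <<'E'
from h import *
T=cam('top');S=cam('scene')
def z1(p): return (p[0]/2.9+130-.33,p[1]/2.9+140-.33)
def z2(p): return (p[0]/5+420-.4,p[1]/5+200-.4)
def z3(p): return (p[0]/2.6+170-.3,p[1]/2.6+150-.3)
def pr(n,a,b): 
    p,e=tri(T,a,S,b); print(n,p.round(4),'err',round(e,4))
pr('tip',z2((287,203)),z3((101,48)))
pr('green',z2((245,148)),z3((96,98)))
pr('black',z2((231,392)),z3((127,44)))
pr('base',z2((240,268)),z3((112,72)))
# green dots on module tops
pr('mA',z1((299,343)),z3((541,81)));pr('mB',z1((392,388)),z3((482,60)));pr('mC',z1((610,400)),z3((347,48)))
# manifold corner screws: (309,57) left-far ,(735,70) right far,(303,163),(735,178)
pr('LF',z1((309,57)),z3((545,238)))
pr('RF',z1((735,70)),z3((233,208)))
pr('LN',z1((303,163)),z3((547,178)))
for p in [(18,218),(220,204),(228,442),(18,456)]: print('tray',onz(T,z1(p),.03).round(3))
E
```

```text
tip [ 0.5142 -0.3337  0.11  ] err 0.001
green [ 0.5412 -0.3382  0.0576] err 0.0011
black [ 0.4377 -0.3278  0.057 ] err 0.0004
base [ 0.4898 -0.3337  0.0553] err 0.0007
mA [0.4685 0.1663 0.0702] err 0.0046
mB [0.4382 0.0972 0.0713] err 0.0035
mC [ 0.4333 -0.0612  0.0714] err 0.001
LF [0.6894 0.1763 0.0392] err 0.0005
RF [ 0.6856 -0.1552  0.0437] err 0.0012
LN [0.6044 0.1763 0.0451] err 0.0036
tray [0.559 0.394 0.03 ]
tray [0.574 0.24  0.03 ]
tray [0.395 0.221 0.03 ]
tray [0.382 0.375 0.03 ]
```

```bash
cat >> h.py <<'E'
def Rd(yawdeg):
    y=np.deg2rad(yawdeg); z=np.array([np.cos(y),np.sin(y),0]);x=np.array([0,0,-1.]);return np.stack([x,np.cross(z,x),z],1)
def go(*pts):
    """pts: (x,y,z,yawdeg) ; prints shift mm and turn from current pose"""
    s=read_state();Rc=R.from_quat(s['eef_rot']).as_matrix();p=np.array(s['ee_pos'])
    for q in pts:
        d=Rc.T@(np.array(q[:3])-p)*1000; r=R.from_matrix(Rc.T@Rd(q[3])).as_rotvec()
        print(d.round(1),r.round(4))
def st():
    s=read_state();Rc=R.from_quat(s['eef_rot']).as_matrix()
    print('t',round(s['time'],2),'p',np.round(s['ee_pos'],4),'yaw',np.degrees(np.arctan2(Rc[1,2],Rc[0,2])).round(2),'tilt',Rc[2].round(3),'F',np.round(s['ft_force'],2),'w',round(s['width'],4))
E
python3 -c "
from h import *
st();go((.40,-.34,.22,-5.7),(.555,-.335,.2,-5.7))"
```

```text
t 0.15 p [ 0.2677 -0.5645  0.222 ] yaw -64.63 tilt [-1.    -0.    -0.001] F [0.11 0.78 0.48] w 0.0868
[   2.1  215.8 -146.1] [-1.0285e+00 -1.0000e-03 -5.0000e-04]
[ 22.  357.9 -84.2] [-1.0285e+00 -1.0000e-03 -5.0000e-04]
```

Call:
arm_command([
  [255,0,100,-100,0,0,0],
  [255,0,160,-146,-0.2,0,0],
  [255,2,216,-146,-0.4,0,0],
  [255,2,216,-146,-0.6,0,0],
  [255,2,216,-146,-0.8,0,0],
  [255,2,216,-146,-1.0285,0,0],
  [255,2,216,-146,-1.0285,0,0],
  [255,22,358,-84,-1.0285,0,0],
  [255,22,358,-84,-1.0285,0,0],
  [255,22,358,-84,-1.0285,0,0],
], newtons=20)

```text
time: 1.15
ee_pos: [0.5506, -0.3358, 0.2012]
eef_rot: [0.035, 0.706, -0.036, 0.706]
ft_force: [-0.1, -0.9, -0.1]
width: 0.015
```

```bash
python3 -c "
from h import *
st();go((.555,-.335,.095,-5.7))
save('wrist','w1')"
```

```text
t 1.15 p [ 0.5506 -0.3358  0.2012] yaw -5.76 tilt [-1. -0.  0.] F [-0.13 -0.86 -0.12] w 0.015
[106.2   1.3   4.3] [-0.001   0.0002  0.0004]
```

View pics/w1.png

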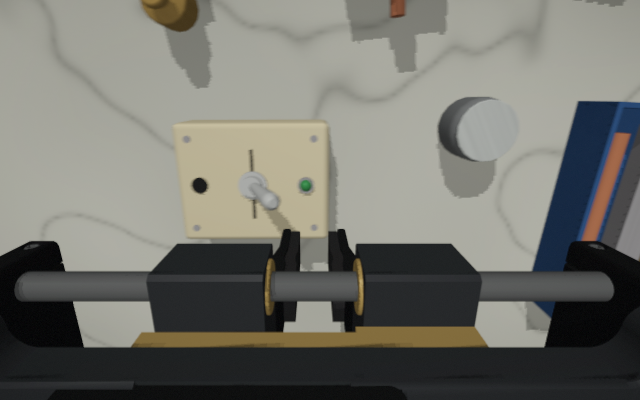

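Call:
arm_command([
  [255,20,1,4,0,0,0],
  [255,50,1,4,0,0,0],
  [255,80,1,4,0,0,0],
  [255,104,1,4,0,0,0],
  [255,104,1,4,0,0,0],
  [255,104,1,-10,0,0,0],
  [255,104,1,-25,0,0,0],
  [255,104,1,-35,0,0,0],
  [255,104,1,-42,0,0,0],
  [255,104,1,-42,0,0,0],
])

```text
time: 2.2
ee_pos: [0.507, -0.3309, 0.0981]
eef_rot: [0.035, 0.706, -0.036, 0.706]
ft_force: [0.0, -0.6, -1.0]
width: 0.0005
```

```bash
python3 -c "
from h import *
st()
save('wrist','w2');save('top','t2')
a=np.load('pics/t2.npy')
u=cv2.resize(a[200:310,420:520],(500,550),interpolation=cv2.INTER_CUBIC)
w=cv2.resize(np.load('pics/w2.npy'),(0,0),fx=.5,fy=.5)
cv2.imwrite('pics/z4.png',u[:,:,::-1])"
```

```text
t 2.2 p [ 0.507  -0.3309  0.0981] yaw -5.74 tilt [-1.    -0.001  0.   ] F [ 0.04 -0.56 -1.02] w 0.0005
```

View pics/w2.png

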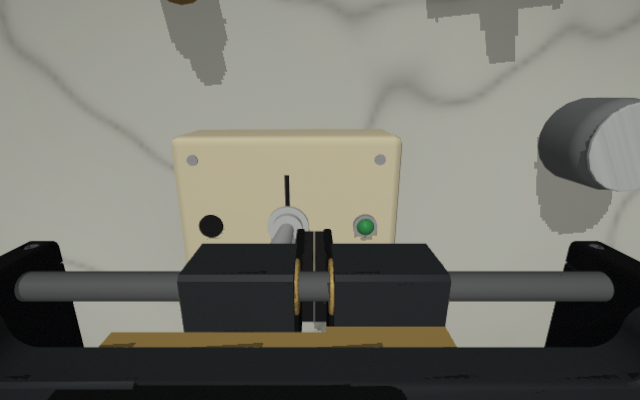

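View pics/z4.png

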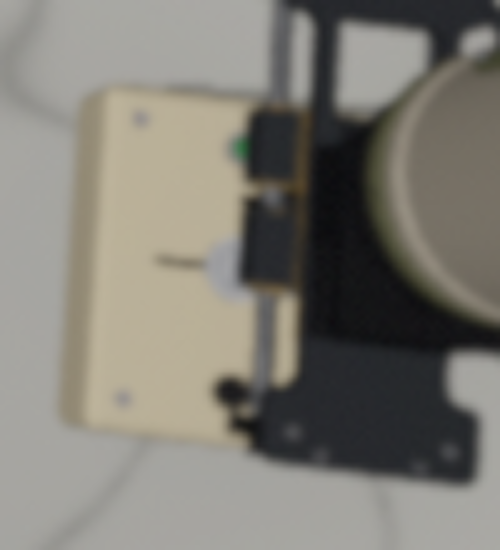

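Call:
arm_command([
  [255,0,0,-5,0,0,0],
  [255,0,0,-10,0,0,0],
  [255,0,0,-14,0,0,0],
  [255,0,0,-14,0,0,0],
  [255,0,0,5,0,0,0],
  [255,0,0,30,0,0,0],
  [255,0,0,40,0,0,0],
  [255,-40,0,40,0,0,0],
  [255,-80,0,40,0,0,0],
  [255,-100,0,40,0,0,0],
])

```text
time: 3.3
ee_pos: [0.5482, -0.3348, 0.201]
eef_rot: [0.034, 0.705, -0.036, 0.707]
ft_force: [-0.4, 0.7, 0.1]
width: 0.0001
```

```bash
python3 -c "
from h import *
st()
save('wrist','w3');"
```

```text
t 3.3 p [ 0.5482 -0.3348  0.201 ] yaw -5.69 tilt [-1.    -0.001  0.004] F [-0.42  0.68  0.13] w 0.0001
```

View pics/w3.png

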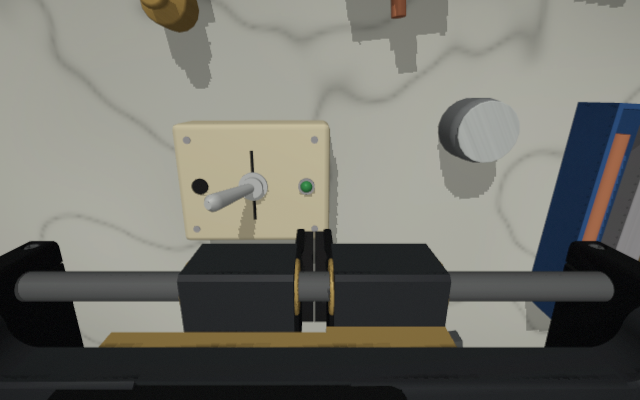

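```bash
python3 -c "
from h import *
go((.54,-.04,.33,0),(.54,.06,.30,0))"
```

```text
[-127.6  292.5  -37.4] [-0.0995  0.0062  0.0032]
[-97.9 392.1 -47.5] [-0.0995  0.0062  0.0032]
```

Call:
arm_command([
  [255,-50,0,0,0,0,0],
  [255,-90,50,-10,0,0,0],
  [255,-128,90,-20,-0.05,0,0],
  [255,-128,140,-30,-0.1,0,0],
  [255,-128,190,-37,-0.1,0.006,0.003],
  [255,-128,240,-37,-0.1,0.006,0.003],
  [255,-128,292,-37,-0.1,0.006,0.003],
  [255,-128,292,-37,-0.1,0.006,0.003],
  [255,-128,292,-37,-0.1,0.006,0.003],
  [255,-128,292,-37,-0.1,0.006,0.003],
])

```text
time: 4.35
ee_pos: [0.5392, -0.0406, 0.3251]
eef_rot: [0.001, 0.709, 0.001, 0.705]
ft_force: [-0.2, -1.1, -0.1]
width: 0.0009
```

```bash
python3 -c "
from h import *
st()
save('wrist','w4');go((.54,.06,.30,0))"
```

```text
t 4.35 p [ 0.5392 -0.0406  0.3251] yaw 0.05 tilt [-1.     0.003 -0.006] F [-0.19 -1.13 -0.14] w 0.0009
[ 25.3 101.5   0.8] [-0.0009 -0.0063 -0.0027]
```

View pics/w4.png

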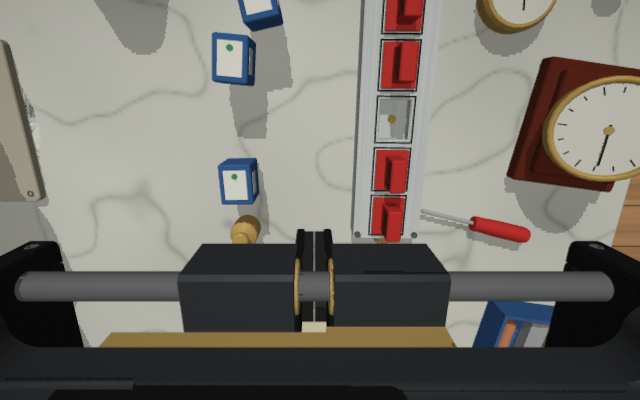

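Call:
arm_command([
  [255,10,50,0,0,-0.006,-0.003],
  [255,25,101,0,0,-0.006,-0.003],
  [255,25,101,0,0,-0.006,-0.003],
  [255,25,101,0,0,-0.006,-0.003],
  [0,25,101,0,0,-0.006,-0.003],
  [0,25,101,0,0,-0.006,-0.003],
])

```text
time: 5.0
ee_pos: [0.5396, 0.0587, 0.3008]
eef_rot: [0.001, 0.707, -0.001, 0.707]
ft_force: [1.2, 0.1, 0.7]
width: 0.0095
```

```bash
python3 -c "
from h import *
st()
save('wrist','w5')"
```

```text
t 5.0 p [0.5396 0.0587 0.3008] yaw -0.16 tilt [-1. -0.  0.] F [1.19 0.08 0.72] w 0.0095
```

View pics/w5.png

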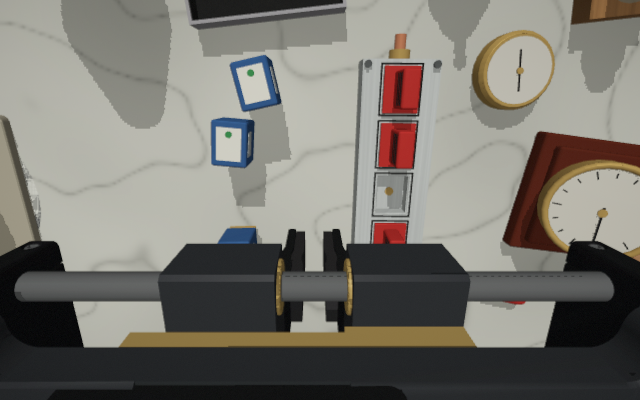

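```bash
cat > m1.py <<'E'
from h import *
W4=cam('wrist','w4');W5=cam('wrist','w5');T=cam('top');S=cam('scene')
a4=np.load('pics/w4.npy');a5=np.load('pics/w5.npy')
def dark(im,c,r=6):
    x,y=c; p=im[y-r:y+r+1,x-r:x+r+1].astype(float).mean(2); w=np.clip(np.median(p)-30-p,0,None); yy,xx=np.mgrid[-r:r+1,-r:r+1]
    return np.array([x+(w*xx).sum()/w.sum(), y+(w*yy).sum()/w.sum()])
sc={'LF':dark(a5,(438,64)),'LN':dark(a5,(369,64)),'RN':dark(a4,(357,235)),'RF':dark(a4,(414,235),5)}
C={'LF':W5,'LN':W5,'RN':W4,'RF':W4}
P={k:onz(C[k],sc[k],.04) for k in sc}
for k in P: print(k,sc[k].round(1),P[k].round(4))
print('ctr',np.mean(list(P.values()),0).round(4))
u=(P['LF']+P['LN']-P['RF']-P['RN'])/2; print('len',np.linalg.norm(u),'yaw',np.degrees(np.arctan2(u[1],u[0]))-90, 'LF-LN',np.linalg.norm(P['LF']-P['LN']))
def labels(im):
    h=cv2.cvtColor(im,cv2.COLOR_RGB2HSV); blue=((h[...,0]>100)&(h[...,0]<125)&(h[...,1]>120)).astype(np.uint8)
    out=[]
    cs,hi=cv2.findContours(blue,cv2.RETR_CCOMP,cv2.CHAIN_APPROX_NONE)
    for c,hh in zip(cs,hi[0]):
        if hh[3]>=0 and 200<cv2.contourArea(c)<5000:
            m=cv2.moments(c); out.append((m['m10']/m['m00'],m['m01']/m['m00'],cv2.contourArea(c),cv2.minAreaRect(c)))
    return out
for nm,im,cc in [('w4',a4,W4),('w5',a5,W5),('top',np.load('pics/top0.npy'),T)]:
    for o in labels(im):
        bx=cv2.boxPoints(o[3]); q=np.array([onz(cc,b,.07) for b in bx]); e=[q[1]-q[0],q[2]-q[1]]
        L=[np.linalg.norm(v) for v in e]; v=e[int(np.argmax(L))]
        print(nm,np.round(o[:3],1),onz(cc,o[:2],.07).round(4),'size',np.round(L,4),'longaxis yaw',np.degrees(np.arctan2(v[1],v[0]))%180-90)
E
python3 m1.py
```

```text
LF [437.1  64. ] [0.6898 0.1765 0.04  ]
LN [367.9  63.4] [0.6052 0.1773 0.04  ]
RN [356.7 233.8] [ 0.6013 -0.1564  0.04  ]
RF [413.6 234.6] [ 0.6864 -0.1573  0.04  ]
ctr [0.6457 0.01   0.04  ]
len 0.33373314878762184 yaw -0.6202344209208661 LF-LN 0.08458503602290977
w4 [235.  184.7 789.5] [ 0.4316 -0.0732  0.07  ] size [0.0348 0.0455] longaxis yaw 1.487068886866723
w4 [ 229.    57.8 1073.5] [0.4348 0.0843 0.07  ] size [0.0458 0.0331] longaxis yaw -4.782165171679296
w5 [228.  143.9 994.5] [0.435  0.0837 0.07  ] size [0.0462 0.0334] longaxis yaw -5.076736589996301
w5 [ 253.2   83.  1131.5] [0.4693 0.1536 0.07  ] size [0.0338 0.0442] longaxis yaw 12.567157946636954
top [487.1  99.1 911. ] [ 0.8346 -0.3871  0.07  ] size [0.0315 0.1759] longaxis yaw -8.708159937082598
top [ 491.3   75.6 2672. ] [ 0.8916 -0.3994  0.07  ] size [0.0799 0.2079] longaxis yaw -8.826059009251566
```

Run:
```python
from h import *
exec(open('m1.py').read().split("def labels")[0].replace('print(','(lambda *a:0)('))
print(tri(W4,(229,57.8),W5,(228,143.9)))
# mid port rect centre: dark outline
for nm,im,cc,bx in [('w4',a4,W4,(370,92,420,148)),('w5',a5,W5,(366,168,418,222))]:
    x0,y0,x1,y1=bx; g=im[y0:y1,x0:x1]; cv2.imwrite('pics/p_%s.png'%nm,cv2.resize(g,None,fx=8,fy=8,interpolation=cv2.INTER_CUBIC)[:,:,::-1])
go((.6464,.078,.17,-.6),(.6464,.078,.053,-.6))
```

```text
(array([0.43563462, 0.08399287, 0.07281764]), np.float64(0.00017275738205694503))
[130.9  19.3 106.7] [0.008  0.0005 0.0001]
[247.9  19.3 106.6] [0.008  0.0005 0.0001]
```

View pics/p_w4.png

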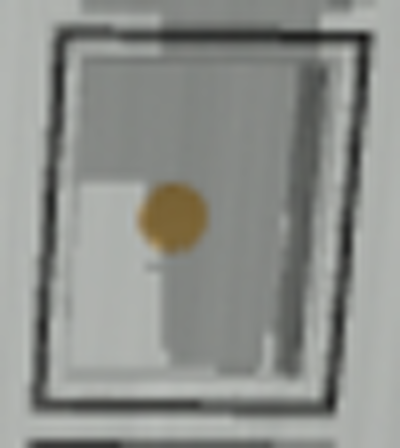

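View pics/p_w5.png

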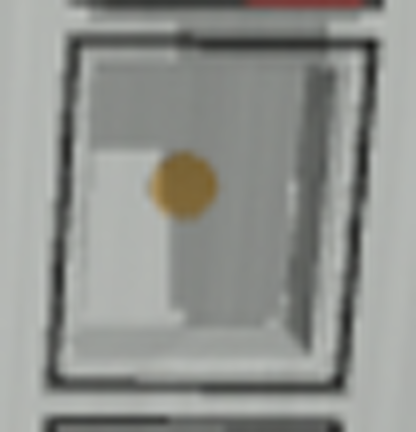

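Run:
```python
from h import *
for fn,off,cs in [('w4',(370,92),[(63,38),(365,38),(330,408),(40,406)]),('w5',(366,168),[(74,42),(372,42),(338,386),(52,384)])]:
    C=cam('wrist',fn); q=np.array([onz(C,(c[0]/8+off[0]-.44,c[1]/8+off[1]-.44),.04) for c in cs])
    u=(q[0]+q[1]-q[2]-q[3])/2
    print(fn,q.mean(0).round(4),'yaw',np.degrees(np.arctan2(-u[0],u[1])).round(2),np.linalg.norm(u).round(4),np.linalg.norm((q[1]+q[2]-q[0]-q[3])/2).round(4))
```

```text
w4 [0.6456 0.0103 0.04  ] yaw -0.42 0.0608 0.0499
w5 [0.6455 0.01   0.04  ] yaw -0.6 0.0612 0.0499
```

Call:
arm_command([
  [0,40,5,40,0.008,0,0],
  [0,80,12,70,0.008,0,0],
  [0,110,19,106,0.008,0,0],
  [0,131,19,106,0.008,0,0],
  [0,165,19,106,0.008,0,0],
  [0,200,19,106,0.008,0,0],
  [0,230,19,106,0.008,0,0],
  [0,247,19,106,0.008,0,0],
  [0,247,19,106,0.008,0,0],
  [0,247,19,106,0.008,0,0],
])

```text
time: 6.05
ee_pos: [0.646, 0.0797, 0.0549]
eef_rot: [0.003, 0.707, -0.003, 0.708]
ft_force: [0.4, 0.2, 1.6]
width: 0.0853
```

```bash
python3 -c "
from h import *
st();save('wrist','w6')"
```

```text
t 6.05 p [0.646  0.0797 0.0549] yaw -0.47 tilt [-1.     0.     0.001] F [0.35 0.17 1.6 ] w 0.0853
```

View pics/w6.png

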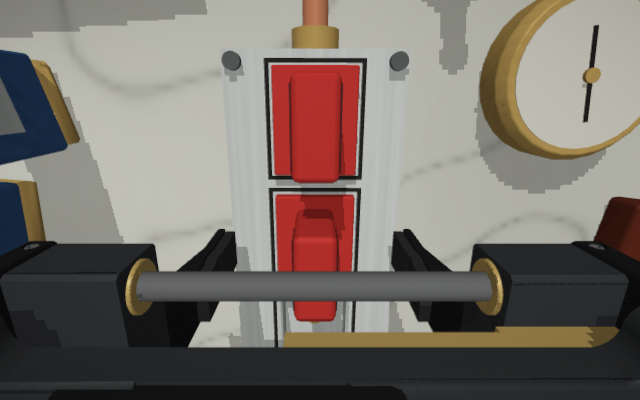

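Call:
arm_command([
  [120,0,0,0,0,0,0],
  [255,0,0,0,0,0,0],
  [255,0,0,0,0,0,0],
  [255,0,0,0,0,0,0],
  [255,0,0,0,0,0,0],
  [255,0,0,0,0,0,0],
  [255,0,0,0,0,0,0],
  [255,0,0,0,0,0,0],
], newtons=15)

```text
time: 6.9
ee_pos: [0.6452, 0.08, 0.0536]
eef_rot: [0.003, 0.707, -0.003, 0.707]
ft_force: [0.5, -0.4, 0.3]
width: 0.0309
```

Call:
arm_command([
  [255,-10,0,0,0,0,0],
  [255,-20,0,0,0,0,0],
  [255,-40,0,0,0,0,0],
  [255,-70,0,0,0,0,0],
  [255,-100,0,0,0,0,0],
  [255,-120,0,0,0,0,0],
  [255,-120,0,0,0,0,0],
])

```text
time: 7.6
ee_pos: [0.6469, 0.0806, 0.1781]
eef_rot: [0.003, 0.705, -0.002, 0.709]
ft_force: [0.7, 0.2, -0.6]
width: 0.0202
```

```bash
python3 -c "
from h import *
st();save('top','t7');save('wrist','w7')
cv2.imwrite('pics/v7.png',np.vstack([np.load('pics/w7.npy'),np.load('pics/t7.npy')])[:,:,::-1][:,:,:][::1])
a=np.vstack([np.load('pics/w7.npy')[:260],np.load('pics/t7.npy')[100:340]]);cv2.imwrite('pics/v7.png',a[:,:,::-1])"
```

```text
t 7.6 p [0.6469 0.0806 0.1781] yaw -0.43 tilt [-1.     0.001  0.006] F [ 0.68  0.2  -0.61] w 0.0202
```

View pics/v7.png

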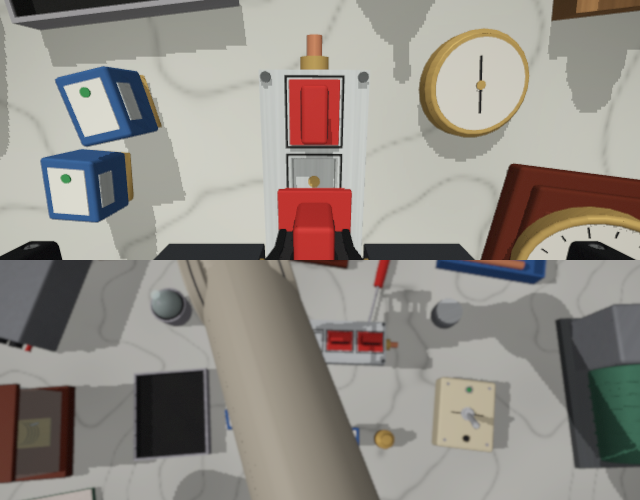

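```bash
python3 -c "
from h import *
go((.477,.340,.18,6),(.477,.340,.06,6))"
```

```text
[  -6.1  258.8 -170.2] [-1.122e-01  9.000e-04 -1.000e-04]
[ 113.9  258.8 -170.3] [-1.122e-01  9.000e-04 -1.000e-04]
```

Call:
arm_command([
  [255,-6,20,-40,0,0,0],
  [255,-6,60,-80,0,0,0],
  [255,-6,110,-110,-0.05,0,0],
  [255,-6,150,-130,-0.11,0,0],
  [255,-6,195,-150,-0.11,0,0],
  [255,-6,235,-165,-0.11,0,0],
  [255,-6,259,-170,-0.11,0,0],
  [255,-6,259,-170,-0.11,0,0],
  [255,40,259,-170,-0.11,0,0],
  [255,80,259,-170,-0.11,0,0],
])

```text
time: 8.7
ee_pos: [0.4775, 0.3391, 0.0918]
eef_rot: [-0.036, 0.706, 0.036, 0.706]
ft_force: [0.1, -0.4, -2.0]
width: 0.0197
```

```bash
python3 -c "
from h import *
st();save('top','t8');save('wrist','w8');save('scene','s8')
a=np.vstack([np.load('pics/w8.npy')[:260],np.load('pics/s8.npy')[100:340]]);cv2.imwrite('pics/v8.png',a[:,:,::-1])"
```

```text
t 8.7 p [0.4775 0.3391 0.0918] yaw 5.83 tilt [-1. -0.  0.] F [ 0.05 -0.42 -1.98] w 0.0197
```

View pics/v8.png

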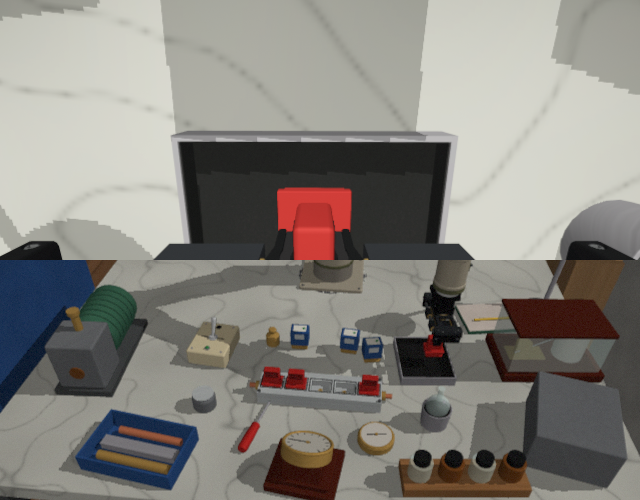

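Call:
arm_command([
  [255,20,0,0,0,0,0],
  [255,35,0,0,0,0,0],
  [255,42,0,0,0,0,0],
  [255,46,0,0,0,0,0],
  [255,48,0,0,0,0,0],
  [255,48,0,0,0,0,0],
])

```text
time: 9.45
ee_pos: [0.4778, 0.3409, 0.0483]
eef_rot: [-0.036, 0.705, 0.036, 0.707]
ft_force: [-4.8, -4.3, 15.5]
width: 0.02
```

Call:
arm_command([
  [150,-3,0,0,0,0,0],
  [100,-3,0,0,0,0,0],
  [0,-3,0,0,0,0,0],
  [0,-3,0,0,0,0,0],
  [0,-3,0,0,0,0,0],
  [0,-20,0,0,0,0,0],
  [0,-60,0,0,0,0,0],
  [0,-110,0,0,0,0,0],
  [0,-150,0,0,0,0,0],
  [0,-150,0,0,0,0,0],
])

```text
time: 10.45
ee_pos: [0.4789, 0.3426, 0.203]
eef_rot: [-0.035, 0.703, 0.038, 0.709]
ft_force: [-1.0, -0.5, -0.6]
width: 0.0852
```

```bash
python3 -c "
from h import *
st();save('wrist','w9');go((.6472,.146,.18,-.6),(.6472,.146,.053,-.6))"
```

```text
t 10.45 p [0.4789 0.3426 0.203 ] yaw 5.9 tilt [-1.     0.005  0.009] F [-0.98 -0.49 -0.64] w 0.0852
[  20.1 -211.8  148. ] [ 0.1131  0.0055 -0.0031]
[ 147.1 -212.2  147.2] [ 0.1131  0.0055 -0.0031]
```

View pics/w9.png

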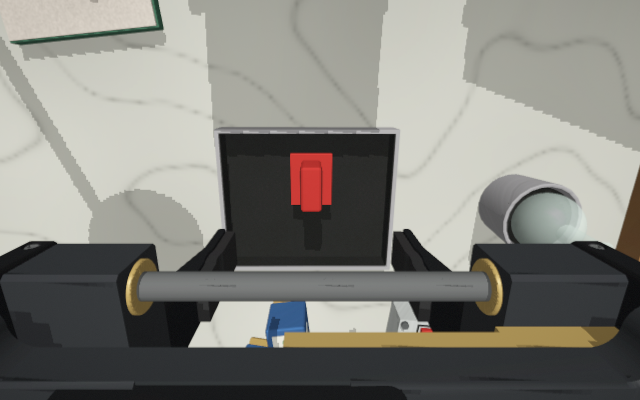

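Call:
arm_command([
  [0,0,-45,20,0.05,0,0],
  [0,0,-85,50,0.113,0,0],
  [0,5,-125,80,0.113,0,0],
  [0,10,-165,110,0.113,0,0],
  [0,15,-195,135,0.113,0,0],
  [0,20,-212,147,0.113,0,0],
  [0,20,-212,147,0.113,0,0],
  [0,60,-212,147,0.113,0,0],
  [0,100,-212,147,0.113,0,0],
  [0,120,-212,147,0.113,0,0],
])

```text
time: 11.5
ee_pos: [0.6422, 0.1458, 0.0723]
eef_rot: [0.003, 0.709, -0.003, 0.706]
ft_force: [-0.2, -0.3, 0.1]
width: 0.087
```

```bash
python3 -c "
from h import *
st();go((.6472,.146,.053,-.6))"
```

```text
t 11.5 p [0.6422 0.1458 0.0723] yaw -0.46 tilt [-1.     0.    -0.004] F [-0.24 -0.29  0.1 ] w 0.087
[19.2  0.2  5.1] [ 0.0025 -0.0045 -0.0001]
```

Call:
arm_command([
  [0,10,0,4,0,0,0],
  [0,20,0,4,0,0,0],
  [0,20,0,4,0,0,0],
  [255,20,0,4,0,0,0],
  [255,20,0,4,0,0,0],
  [255,20,0,4,0,0,0],
  [255,20,0,4,0,0,0],
  [255,20,0,4,0,0,0],
  [255,20,0,4,0,0,0],
  [255,20,0,4,0,0,0],
])

```text
time: 12.5
ee_pos: [0.6491, 0.1443, 0.0558]
eef_rot: [0.004, 0.707, -0.004, 0.707]
ft_force: [0.7, -1.0, -0.2]
width: 0.039
```

Call:
arm_command([
  [255,0,0,0,0,0,0],
  [255,0,0,0,0,0,0],
  [255,0,0,0,0,0,0],
  [255,0,0,0,0,0,0],
])

```text
time: 12.9
ee_pos: [0.6486, 0.1445, 0.0557]
eef_rot: [0.004, 0.707, -0.004, 0.707]
ft_force: [-4.0, -0.4, 2.4]
width: 0.0201
```

Call:
arm_command([
  [255,-10,0,0,0,0,0],
  [255,-20,0,0,0,0,0],
  [255,-40,0,0,0,0,0],
  [255,-70,0,0,0,0,0],
  [255,-100,0,0,0,0,0],
  [255,-125,0,0,0,0,0],
  [255,-125,0,0,0,0,0],
  [255,-125,0,0,0,0,0],
])

```text
time: 13.7
ee_pos: [0.6495, 0.1444, 0.1816]
eef_rot: [0.004, 0.706, -0.004, 0.708]
ft_force: [0.2, -0.0, -1.8]
width: 0.0197
```

```bash
python3 -c "
from h import *
st();save('top','t10');go((.482,.268,.18,6),(.482,.268,.045,6))
save('scene','s10')"
```

```text
t 13.7 p [0.6495 0.1444 0.1816] yaw -0.61 tilt [-1.     0.     0.002] F [ 0.19 -0.   -1.79] w 0.0197
[   0.4  122.1 -168.3] [-1.153e-01  2.000e-04  1.000e-04]
[ 135.4  122.1 -168.3] [-1.153e-01  2.000e-04  1.000e-04]
```

View pics/s10.png

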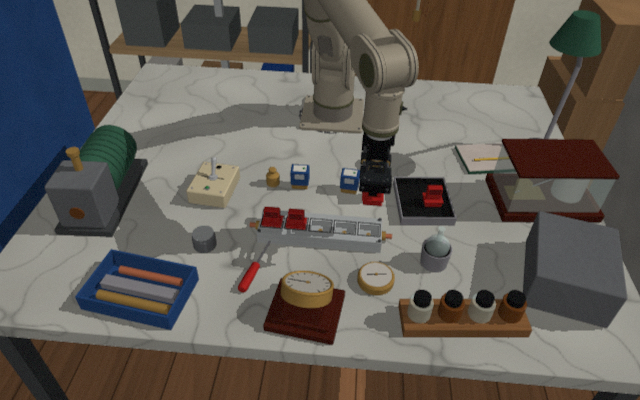

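Call:
arm_command([
  [255,0,20,-40,0,0,0],
  [255,0,50,-80,-0.05,0,0],
  [255,0,85,-120,-0.115,0,0],
  [255,0,122,-150,-0.115,0,0],
  [255,0,122,-168,-0.115,0,0],
  [255,0,122,-168,-0.115,0,0],
  [255,40,122,-168,-0.115,0,0],
  [255,80,122,-168,-0.115,0,0],
  [255,110,122,-168,-0.115,0,0],
  [255,110,122,-168,-0.115,0,0],
])

```text
time: 14.8
ee_pos: [0.4805, 0.2654, 0.0662]
eef_rot: [-0.037, 0.709, 0.035, 0.704]
ft_force: [-0.5, -0.1, -0.5]
width: 0.0197
```

```bash
python3 -c "
from h import *
st();save('wrist','w11')"
```

```text
t 14.8 p [0.4805 0.2654 0.0662] yaw 5.91 tilt [-1.    -0.003 -0.007] F [-0.51 -0.11 -0.52] w 0.0197
```

View pics/w11.png

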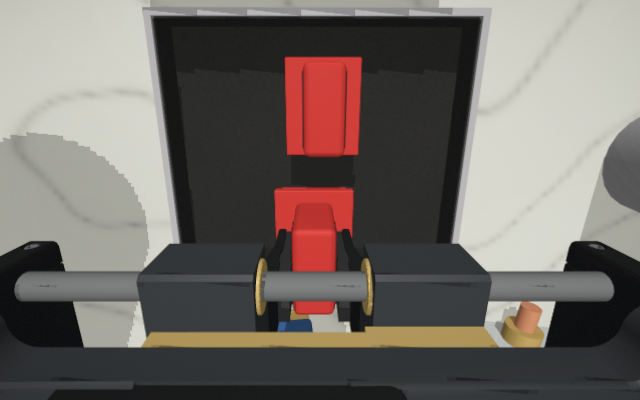

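Call:
arm_command([
  [255,8,5,0,0,0,0],
  [255,16,5,0,0,0,0],
  [255,22,5,0,0,0,0],
  [255,22,5,0,0,0,0],
  [255,24,5,0,0,0,0],
  [255,24,5,0,0,0,0],
])

```text
time: 15.45
ee_pos: [0.482, 0.273, 0.0468]
eef_rot: [-0.037, 0.706, 0.037, 0.706]
ft_force: [0.4, 0.9, -0.9]
width: 0.0197
```

Call:
arm_command([
  [255,4,0,0,0,0,0],
  [255,5,0,0,0,0,0],
  [150,5,0,0,0,0,0],
  [80,5,0,0,0,0,0],
  [80,5,0,0,0,0,0],
  [80,0,0,0,0,0,0],
  [0,-30,0,0,0,0,0],
  [0,-70,0,0,0,0,0],
  [0,-120,0,0,0,0,0],
  [0,-120,0,0,0,0,0],
])

```text
time: 16.45
ee_pos: [0.4844, 0.2755, 0.1737]
eef_rot: [-0.036, 0.703, 0.039, 0.71]
ft_force: [1.3, 0.5, 0.1]
width: 0.0757
```

```bash
python3 -c "
from h import *
st();save('wrist','w12')
save('top','t12')
a=np.vstack([np.load('pics/w12.npy')[:350],np.load('pics/t12.npy')[100:340]]);cv2.imwrite('pics/v12.png',a[:,:,::-1])
go((.54,.06,.30,0))"
```

```text
t 16.45 p [0.4844 0.2755 0.1737] yaw 6.01 tilt [-1.     0.004  0.01 ] F [1.29 0.53 0.05] w 0.0757
[-131.8 -218.2   35.3] [ 0.1044  0.0031 -0.0009]
```

View pics/v12.png

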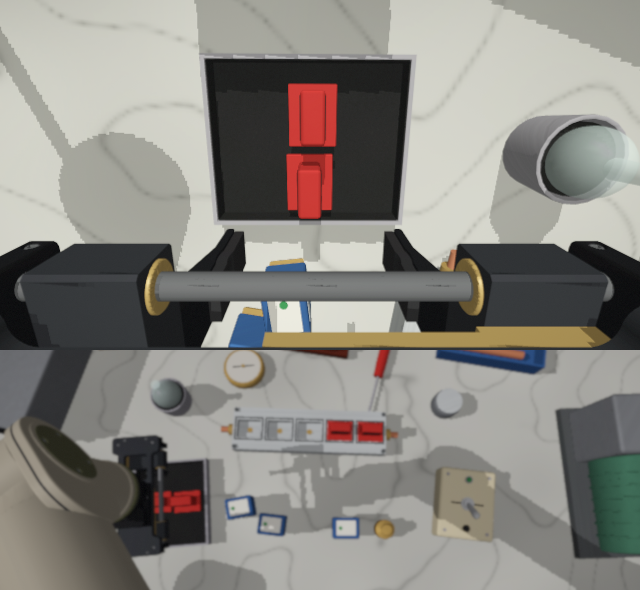

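```bash
python3 -c "
from h import *
st();go((.4695,.1538,.13,12.5),(.4695,.1538,.03,12.5))"
```

```text
t 16.55 p [0.4826 0.2735 0.1682] yaw 5.98 tilt [-1.     0.001  0.003] F [-0.86  0.21 -0.46] w 0.0825
[  38.1 -117.7  -25.6] [-0.1138  0.0032 -0.0006]
[ 138.1 -117.7  -25.9] [-0.1138  0.0032 -0.0006]
```

Call:
arm_command([
  [0,0,-30,-10,0,0,0],
  [0,0,-70,-20,-0.05,0,0],
  [0,0,-100,-26,-0.114,0,0],
  [0,10,-118,-26,-0.114,0,0],
  [0,30,-118,-26,-0.114,0,0],
  [0,38,-118,-26,-0.114,0,0],
  [0,38,-118,-26,-0.114,0,0],
  [0,38,-118,-26,-0.114,0,0],
])

```text
time: 17.35
ee_pos: [0.4681, 0.1537, 0.1288]
eef_rot: [-0.077, 0.703, 0.078, 0.703]
ft_force: [-0.7, 0.1, -0.0]
width: 0.0871
```

```bash
python3 -c "
from h import *
st();save('wrist','w13');go((.4695,.1538,.03,12.5))"
```

```text
t 17.35 p [0.4681 0.1537 0.1288] yaw 12.58 tilt [-1.     0.001 -0.   ] F [-0.71  0.1  -0.  ] w 0.0871
[99.1 -0.2  1. ] [ 0.0014  0.0006 -0.0006]
```

View pics/w13.png

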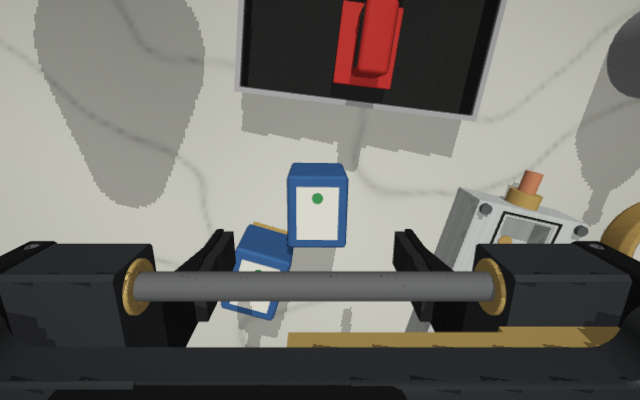

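Run:
```python
from h import *
C=cam('wrist','w13'); print(proj(C,(.4693,.1536,.07)))
exec(open('m1.py').read().split("def labels")[1].join(["def labels",""]) if 0 else "def labels"+open('m1.py').read().split("def labels")[1].split("for nm")[0])
for o in labels(np.load('pics/w13.npy')):
    q=np.array([onz(C,b,.07) for b in cv2.boxPoints(o[3])]); e=[q[1]-q[0],q[2]-q[1]]; L=[np.linalg.norm(v) for v in e]; v=e[int(np.argmax(L))]
    print(onz(C,o[:2],.07).round(4),np.round(L,4),np.degrees(np.arctan2(v[1],v[0]))%180-90)
```

```text
[316.191618   211.34355264]
[0.4701 0.1528 0.07  ] [0.032  0.0434] 14.007597483504881
```

Call:
arm_command([
  [0,30,-1,1.5,-0.01,0,0],
  [0,60,-1,1.5,-0.01,0,0],
  [0,85,-1,1.5,-0.01,0,0],
  [0,99,-1,1.5,-0.01,0,0],
  [0,99,-1,1.5,-0.01,0,0],
  [0,99,-1,1.5,-0.01,0,0],
  [255,99,-1,1.5,-0.01,0,0],
  [255,99,-1,1.5,-0.01,0,0],
  [255,99,-1,1.5,-0.01,0,0],
  [255,99,-1,1.5,-0.01,0,0],
], newtons=30)

```text
time: 18.4
ee_pos: [0.4703, 0.1524, 0.0301]
eef_rot: [-0.081, 0.702, 0.081, 0.703]
ft_force: [0.9, 0.3, -0.4]
width: 0.0629
```

Call:
arm_command([
  [255,0,0,0,0,0,0],
  [255,0,0,0,0,0,0],
  [255,0,0,0,0,0,0],
  [255,0,0,0,0,0,0],
  [255,0,0,0,0,0,0],
  [255,0,0,0,0,0,0],
])

```text
time: 19.0
ee_pos: [0.4702, 0.1525, 0.0298]
eef_rot: [-0.08, 0.702, 0.081, 0.703]
ft_force: [-0.0, 0.3, -0.6]
width: 0.0438
```

Call:
arm_command([
  [255,-10,0,0,0,0,0],
  [255,-30,0,0,0,0,0],
  [255,-60,0,0,0,0,0],
  [255,-100,0,0,0,0,0],
  [255,-130,0,0,0,0,0],
  [255,-130,0,0,0,0,0],
  [255,-130,0,0,0,0,0],
])

```text
time: 19.7
ee_pos: [0.4698, 0.1521, 0.1598]
eef_rot: [-0.081, 0.702, 0.08, 0.703]
ft_force: [-0.6, -0.3, -3.2]
width: 0.044
```

```bash
python3 -c "
from h import *
st();save('wrist','w14');go((.6472,.146,.16,-.6))"
```

```text
t 19.7 p [0.4698 0.1521 0.1598] yaw 13.08 tilt [-1.    -0.     0.001] F [-0.6  -0.32 -3.22] w 0.044
[ -1.3 -46.1 172. ] [ 0.2389 -0.0012  0.0003]
```

View pics/w14.png

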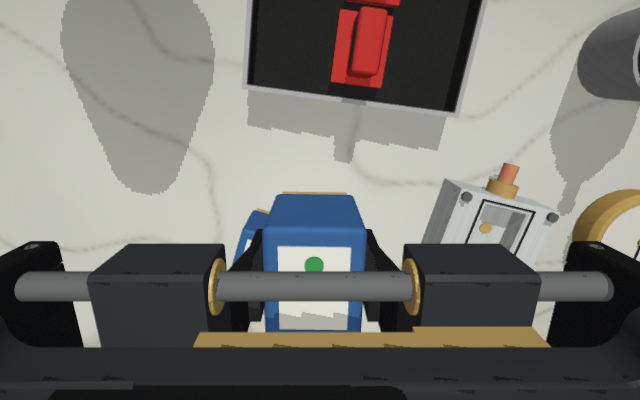

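```bash
cat >> h.py <<'E'
def tooly(px,x):  # tool-frame point at tool x (m) for wrist pixel
    c=camera_params('wrist');M=np.array(c['mount']);d=M[:3,:3]@np.linalg.solve(np.array(c['intrinsics']),[px[0],px[1],1.]);o=M[:3,3]
    return ((o+d*(x-o[0])/d[0])*1000).round(1)
E
python3 - <<'E'
from h import *
for px in [(268,229.5),(363,229.5),(279,248),(351,248),(280,330),(350,330)]: print(px,tooly(px,-.04))
im=np.load('pics/w14.npy'); print(im[220:262:2,300].tolist()); print(im[322:338,330].tolist())
E
```

```text
(268, 229.5) [-40.   26.8 -19.6]
(363, 229.5) [-40.   26.9  19.6]
(279, 248) [-40.   18.5 -15.3]
(351, 248) [-40.   18.5  15. ]
(280, 330) [-40.  -22.6 -16. ]
(350, 330) [-40.  -22.6  15.9]
[[50, 85, 130], [49, 85, 129], [50, 86, 131], [54, 93, 141], [64, 108, 160], [68, 113, 168], [64, 108, 160], [60, 101, 153], [59, 99, 149], [59, 99, 149], [58, 98, 148], [58, 97, 148], [58, 97, 148], [150, 160, 171], [224, 223, 212], [224, 223, 212], [224, 223, 212], [224, 223, 212], [224, 223, 212], [224, 223, 212], [224, 223, 212]]
[[177, 176, 165], [177, 176, 166], [178, 177, 166], [177, 176, 166], [177, 176, 166], [177, 176, 166], [177, 176, 165], [161, 161, 155], [42, 71, 109], [66, 81, 104], [123, 113, 88], [158, 134, 78], [158, 134, 78], [158, 134, 78], [159, 135, 79], [158, 134, 78]]
```

Run:
```python
from h import *
c=camera_params('wrist');M=np.array(c['mount']);K=np.array(c['intrinsics'])
def pt(p): v=K@(M[:3,:3].T@(np.array(p)/1000-M[:3,3])); return (v[:2]/v[2]).round(1)
for sl in [0,5,10,15]:
    print(sl,'top edge',pt((-40+sl,28,-22)),pt((-40+sl,28,22)),'bot blk',pt((12+sl,28,-22)),pt((12+sl,28,22)),'label',pt((-40+sl,23,-16.7)),pt((-40+sl,-23,-16.7)),'foot',pt((30+sl,25,-19)))
```

```text
0 top edge [262.1 226.9] [368.9 227.1] bot blk [276.1 191.7] [353.9 191.9] label [275.3 238.1] [278.6 330.6] foot [284.3 188.3]
5 top edge [263.9 222.4] [367.  222.6] bot blk [277.  189.3] [352.9 189.5] label [276.7 233.2] [279.7 323.4] foot [285.  186.2]
10 top edge [265.5 218.2] [365.2 218.4] bot blk [277.9 187.1] [351.9 187.2] label [277.9 228.8] [280.7 316.5] foot [285.6 184.2]
15 top edge [267.1 214.3] [363.5 214.5] bot blk [278.8 184.9] [351. 185.] label [279.  224.5] [281.7 310. ] foot [286.2 182.3]
```

Run:
```python
from h import *
im=np.load('pics/w14.npy')
cv2.imwrite('pics/z14.png',cv2.resize(im[180:350,220:410],None,fx=4,fy=3.5,interpolation=cv2.INTER_CUBIC)[:,:,::-1])
```

```text
(no output)
```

View pics/z14.png

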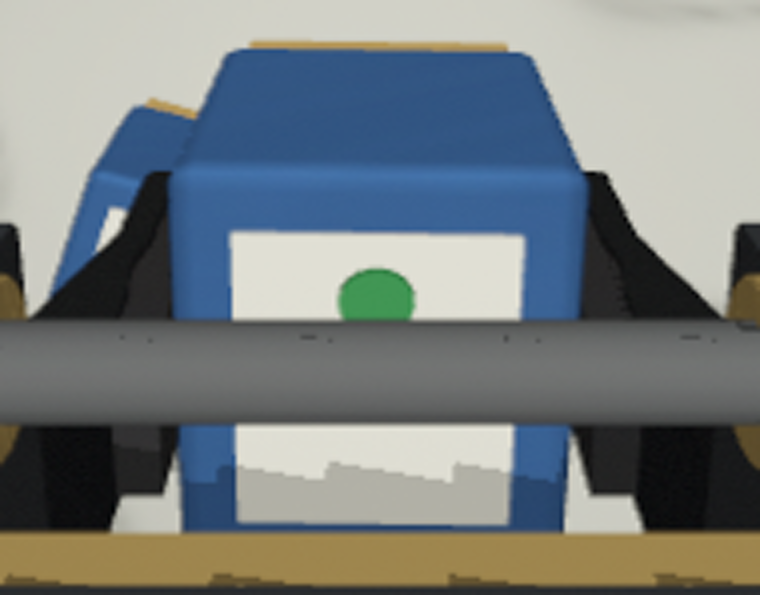

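Call:
arm_command([
  [255,-1,-10,40,0,0,0],
  [255,-1,-20,85,0.1,0,0],
  [255,-1,-32,125,0.2,0,0],
  [255,-1,-45.4,160,0.239,0,0],
  [255,-1,-45.4,172,0.239,0,0],
  [255,-1,-45.4,172,0.239,0,0],
  [255,30,-45.4,172,0.239,0,0],
  [255,60,-45.4,172,0.239,0,0],
  [255,70,-45.4,172,0.239,0,0],
  [255,70,-45.4,172,0.239,0,0],
])

```text
time: 20.75
ee_pos: [0.6459, 0.1469, 0.0878]
eef_rot: [0.003, 0.708, -0.004, 0.706]
ft_force: [-0.3, 0.3, -2.1]
width: 0.0437
```

Call:
arm_command([
  [255,0,0,0,0,0,0],
  [255,0,0,0,0,0,0],
])

```text
time: 20.95
ee_pos: [0.6486, 0.1475, 0.0915]
eef_rot: [0.004, 0.706, -0.003, 0.708]
ft_force: [0.1, -0.2, -2.5]
width: 0.0439
```

```bash
python3 -c "
from h import *
st();save('wrist','w15');go((.6472,.1467,.09,-.6))
im=np.load('pics/w15.npy')
cv2.imwrite('pics/z15.png',cv2.resize(im[140:350,200:430],None,fx=3.4,fy=2.8,interpolation=cv2.INTER_CUBIC)[:,:,::-1])"
```

```text
t 20.95 p [0.6486 0.1475 0.0915] yaw -0.6 tilt [-1.     0.001  0.003] F [ 0.1  -0.17 -2.5 ] w 0.0439
[ 1.4 -0.8 -1.3] [ 0.      0.0025 -0.0008]
```

View pics/z15.png

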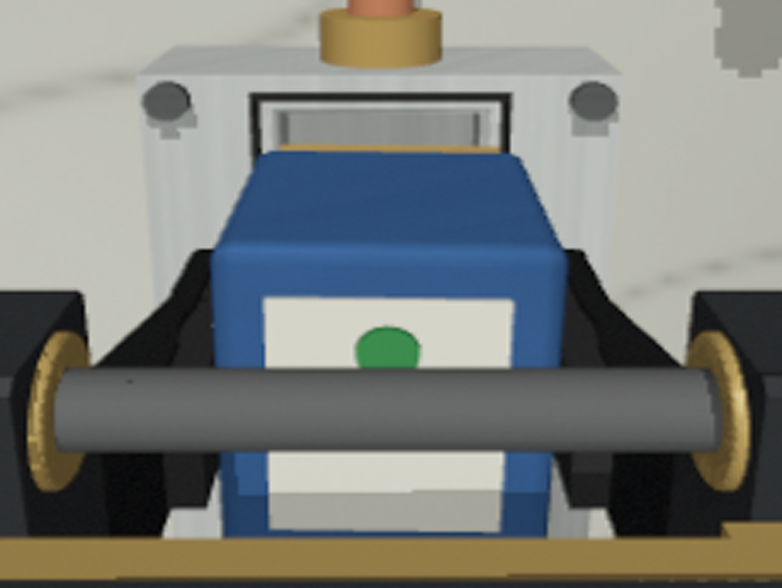

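Run:
```python
from h import *
print('foot edge',tooly((314.6,192.4),.024),'blk bottom edge',tooly((314.6,194.5),.012),'top edge',tooly((314.6,228.3),-.04))
print('outline',tooly((312,174.6),.0515),'hole',tooly((312,178.4),.0515))
st()
```

```text
foot edge [24.  23.9 -0.3] blk bottom edge [12.  26.2 -0.3] top edge [-40.   27.2  -0.4]
outline [51.5 28.5 -2. ] hole [51.5 25.9 -2. ]
t 21.0 p [0.6486 0.1474 0.0914] yaw -0.6 tilt [-1.     0.001  0.002] F [ 0.45 -0.09 -1.76] w 0.0438
```

Call:
arm_command([
  [255,0,0,0,0,0,0],
  [255,0,0,0,0,0,0],
  [255,0,0,0,0,0,0],
])

```text
time: 21.3
ee_pos: [0.648, 0.1471, 0.09]
eef_rot: [0.004, 0.707, -0.004, 0.707]
ft_force: [0.1, 0.5, -2.2]
width: 0.0442
```

Call:
arm_command([
  [255,5,0,-1,0,0,0],
  [255,12,0,-1,0,0,0],
  [255,18,0,-1,0,0,0],
  [255,22,0,-1,0,0,0],
  [255,25,0,-1,0,0,0],
  [255,27,0,-1,0,0,0],
  [255,28,0,-1,0,0,0],
  [255,28,0,-1,0,0,0],
])

```text
time: 22.1
ee_pos: [0.6469, 0.1471, 0.0617]
eef_rot: [0.004, 0.707, -0.004, 0.707]
ft_force: [-1.3, -0.0, -2.1]
width: 0.0438
```

Call:
arm_command([
  [255,3,0,0,0,0,0],
  [255,6,0,0,0,0,0],
  [255,8,0,0,0,0,0],
  [255,9,0,0,0,0,0],
  [255,10,0,0,0,0,0],
  [255,10,0,0,0,0,0],
])

```text
time: 22.7
ee_pos: [0.6468, 0.1472, 0.0519]
eef_rot: [0.004, 0.707, -0.004, 0.707]
ft_force: [-0.6, 0.1, -0.5]
width: 0.0441
```

Call:
arm_command([
  [255,1,0,0,0,0,0],
  [255,1,0,0,0,0,0],
  [120,1,0,0,0,0,0],
  [0,1,0,0,0,0,0],
  [0,0,0,0,0,0,0],
  [0,0,0,0,0,0,0],
  [0,-30,0,0,0,0,0],
  [0,-70,0,0,0,0,0],
  [0,-115,0,0,0,0,0],
  [0,-115,0,0,0,0,0],
])

```text
time: 23.7
ee_pos: [0.6497, 0.1486, 0.1738]
eef_rot: [0.005, 0.704, -0.003, 0.711]
ft_force: [0.1, 0.8, -0.4]
width: 0.0856
```

```bash
python3 -c "
from h import *
st();save('top','t16');save('wrist','w16');go((.4352,.0838,.16,-5),(.4352,.0838,.03,-5))
a=np.vstack([np.load('pics/w16.npy')[:350],np.load('pics/t16.npy')[100:340]]);cv2.imwrite('pics/v16.png',a[:,:,::-1])"
```

```text
t 23.7 p [0.6497 0.1486 0.1738] yaw -0.61 tilt [-1.     0.003  0.01 ] F [ 0.05  0.76 -0.35] w 0.0856
[   7.3  -65.8 -211.6] [ 0.0767  0.0027 -0.0008]
[ 137.3  -65.9 -212. ] [ 0.0767  0.0027 -0.0008]
```

View pics/v16.png

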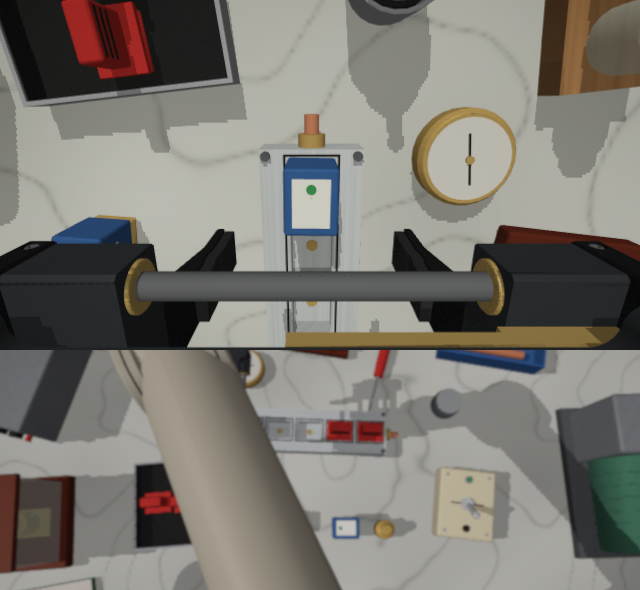

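Call:
arm_command([
  [0,0,-5,-45,0,0,0],
  [0,0,-20,-90,0.04,0,0],
  [0,5,-35,-135,0.077,0,0],
  [0,7,-50,-180,0.077,0,0],
  [0,15,-66,-212,0.077,0,0],
  [0,37,-66,-212,0.077,0,0],
  [0,37,-66,-212,0.077,0,0],
  [0,37,-66,-212,0.077,0,0],
  [0,37,-66,-212,0.077,0,0],
])

```text
time: 24.7
ee_pos: [0.4348, 0.0839, 0.13]
eef_rot: [0.031, 0.706, -0.03, 0.706]
ft_force: [0.1, -0.2, 0.6]
width: 0.0873
```

```bash
cat > lab.py <<'E'
from h import *
import sys
exec("def labels"+open('m1.py').read().split("def labels")[1].split("for nm")[0])
def run(fn):
    st();save('wrist',fn)
    C=cam('wrist',fn)
    for o in labels(np.load('pics/%s.npy'%fn)):
        q=np.array([onz(C,b,.07) for b in cv2.boxPoints(o[3])]); e=[q[1]-q[0],q[2]-q[1]]; L=[np.linalg.norm(v) for v in e]; v=e[int(np.argmax(L))]
        print(np.round(o[:2],1),onz(C,o[:2],.07).round(4),np.round(L,4),np.degrees(np.arctan2(v[1],v[0]))%180-90)
E
python3 -c "
from lab import *
run('w17');go((.4352,.0838,.03,-5))"
```

```text
t 24.7 p [0.4348 0.0839 0.13  ] yaw -4.98 tilt [-1.     0.001 -0.   ] F [ 0.08 -0.23  0.63] w 0.0873
[316.3 210.3] [0.4359 0.0836 0.07  ] [0.0427 0.0321] -5.867051357941776
[602.7  94.5] [0.6311 0.1483 0.07  ] [0.0353 0.0191] -1.3767449256877882
[100.1  -0.2   0.4] [ 0.0004  0.0002 -0.0013]
```

View pics/w17.png

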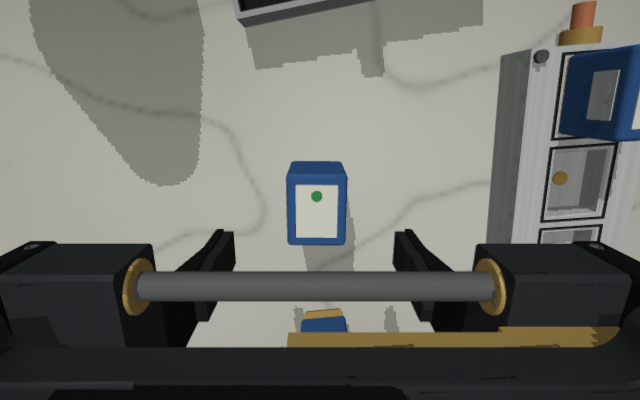

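Call:
arm_command([
  [0,30,-1,1,0.01,0,0],
  [0,60,-1,1,0.01,0,0],
  [0,85,-1,1,0.01,0,0],
  [0,100,-1,1,0.01,0,0],
  [0,100,-1,1,0.01,0,0],
  [255,100,-1,1,0.01,0,0],
  [255,100,-1,1,0.01,0,0],
  [255,100,-1,1,0.01,0,0],
  [255,100,-1,1,0.01,0,0],
  [255,100,-1,1,0.01,0,0],
])

```text
time: 25.75
ee_pos: [0.4354, 0.0822, 0.0301]
eef_rot: [0.035, 0.706, -0.034, 0.707]
ft_force: [1.3, -0.1, -0.5]
width: 0.0548
```

Call:
arm_command([
  [255,0,0,0,0,0,0],
  [255,0,0,0,0,0,0],
  [255,0,0,0,0,0,0],
  [255,0,0,0,0,0,0],
  [255,0,0,0,0,0,0],
  [255,0,0,0,0,0,0],
])

```text
time: 26.35
ee_pos: [0.4355, 0.0822, 0.0299]
eef_rot: [0.035, 0.706, -0.034, 0.707]
ft_force: [3.1, -1.1, 4.3]
width: 0.0435
```

Call:
arm_command([
  [255,-10,0,0,0,0,0],
  [255,-30,0,0,0,0,0],
  [255,-60,0,0,0,0,0],
  [255,-100,0,0,0,0,0],
  [255,-130,0,0,0,0,0],
  [255,-130,0,0,0,0,0],
  [255,-130,0,0,0,0,0],
])

```text
time: 27.05
ee_pos: [0.4344, 0.0822, 0.1594]
eef_rot: [0.034, 0.706, -0.035, 0.706]
ft_force: [-0.3, -0.4, -4.6]
width: 0.0438
```

```bash
python3 -c "
from lab import *
run('w18');go((.6465,.0788,.16,-.6),(.6465,.0788,.09,-.6))
im=np.load('pics/w18.npy')
cv2.imwrite('pics/z18.png',cv2.resize(im[180:350,220:410],None,fx=4,fy=3.5,interpolation=cv2.INTER_CUBIC)[:,:,::-1])"
```

```text
t 27.05 p [0.4344 0.0822 0.1594] yaw -5.58 tilt [-1. -0. -0.] F [-0.35 -0.38 -4.61] w 0.0438
[568.1  89.5] [0.6301 0.1483 0.07  ] [0.035  0.0173] -1.8396236620294957
[ -1.8  17.4 211.8] [-0.087  -0.0018  0.0003]
[ 68.2  17.5 212. ] [-0.087  -0.0018  0.0003]
```

View pics/z18.png

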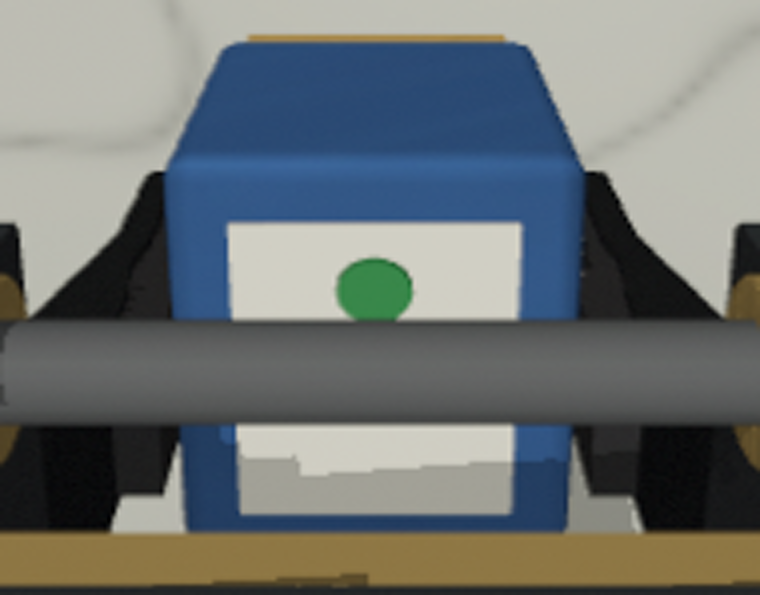

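Call:
arm_command([
  [255,-2,3,45,0,0,0],
  [255,-2,8,90,-0.04,0,0],
  [255,-2,12,135,-0.087,0,0],
  [255,-2,17,175,-0.087,0,0],
  [255,-2,17,200,-0.087,0,0],
  [255,-2,17,212,-0.087,0,0],
  [255,20,17,212,-0.087,0,0],
  [255,50,17,212,-0.087,0,0],
  [255,68,17,212,-0.087,0,0],
  [255,68,17,212,-0.087,0,0],
])

```text
time: 28.1
ee_pos: [0.6444, 0.0781, 0.0864]
eef_rot: [0.003, 0.71, -0.004, 0.704]
ft_force: [-0.4, -0.1, -4.2]
width: 0.0439
```

Call:
arm_command([
  [255,0,0,0,0,0,0],
  [255,0,0,0,0,0,0],
  [255,0,0,0,0,0,0],
  [255,0,0,0,0,0,0],
])

```text
time: 28.5
ee_pos: [0.6481, 0.0786, 0.0926]
eef_rot: [0.004, 0.707, -0.004, 0.708]
ft_force: [-0.5, -1.1, -2.6]
width: 0.0438
```

```bash
python3 -c "
from h import *
st();save('wrist','w19');go((.6464,.0783,.06,-.6))
im=np.load('pics/w19.npy')
cv2.imwrite('pics/z19.png',cv2.resize(im[100:340,200:430],None,fx=3.4,fy=2.4,interpolation=cv2.INTER_CUBIC)[:,:,::-1])"
```

```text
t 28.5 p [0.6481 0.0786 0.0926] yaw -0.6 tilt [-1.     0.     0.001] F [-0.46 -1.09 -2.62] w 0.0438
[32.4 -0.3 -1.6] [-0.0001  0.0012 -0.0003]
```

View pics/z19.png

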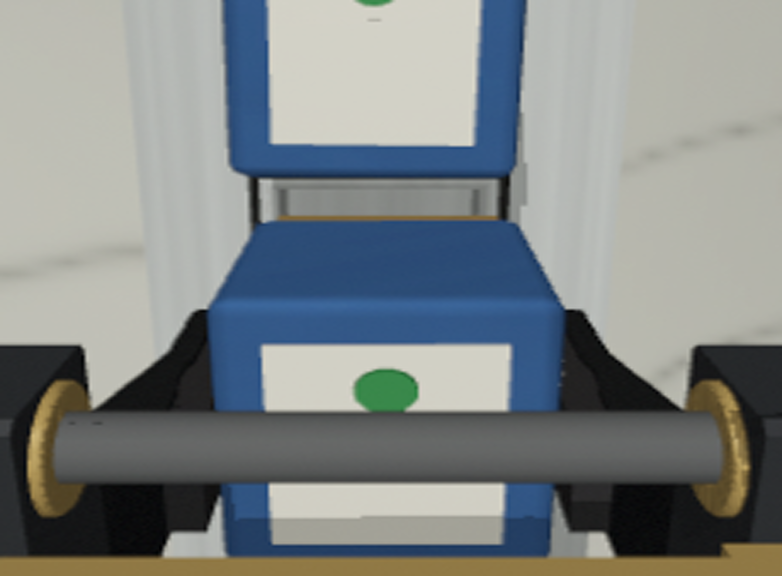

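Call:
arm_command([
  [255,6,0,-1.5,0,0,0],
  [255,14,0,-1.5,0,0,0],
  [255,20,0,-1.5,0,0,0],
  [255,24,0,-1.5,0,0,0],
  [255,27,0,-1.5,0,0,0],
  [255,29,0,-1.5,0,0,0],
  [255,30,0,-1.5,0,0,0],
  [255,30,0,-1.5,0,0,0],
])

```text
time: 29.35
ee_pos: [0.6463, 0.0782, 0.0616]
eef_rot: [0.004, 0.707, -0.004, 0.707]
ft_force: [0.4, -2.1, -3.6]
width: 0.0436
```

Call:
arm_command([
  [255,3,0,0,0,0,0],
  [255,6,0,0,0,0,0],
  [255,8,0,0,0,0,0],
  [255,9,0,0,0,0,0],
  [255,10,0,0,0,0,0],
  [255,11,0,0,0,0,0],
  [255,11,0,0,0,0,0],
])

```text
time: 30.05
ee_pos: [0.6463, 0.0781, 0.052]
eef_rot: [0.004, 0.707, -0.004, 0.707]
ft_force: [-4.9, -6.7, 10.4]
width: 0.0441
```

Call:
arm_command([
  [255,0,0,0,0,0,0],
  [120,0,0,0,0,0,0],
  [0,0,0,0,0,0,0],
  [0,0,0,0,0,0,0],
  [0,0,0,0,0,0,0],
  [0,-30,0,0,0,0,0],
  [0,-70,0,0,0,0,0],
  [0,-115,0,0,0,0,0],
  [0,-115,0,0,0,0,0],
])

```text
time: 30.95
ee_pos: [0.6491, 0.08, 0.1726]
eef_rot: [0.004, 0.704, -0.003, 0.711]
ft_force: [0.5, 0.6, -0.1]
width: 0.0855
```

```bash
python3 -c "
from h import *
st();save('wrist','w20');save('top','t20');go((.4316,-.0735,.16,1.5),(.4316,-.0735,.13,1.5))
a=np.vstack([np.load('pics/w20.npy')[:350],np.load('pics/t20.npy')[100:340]]);cv2.imwrite('pics/v20.png',a[:,:,::-1])"
```

```text
t 30.95 p [0.6491 0.08   0.1726] yaw -0.59 tilt [-1.     0.002  0.01 ] F [ 0.54  0.63 -0.09] w 0.0855
[   6.2 -154.7 -213.7] [-0.0365  0.0026 -0.0005]
[  36.2 -154.7 -213.7] [-0.0365  0.0026 -0.0005]
```

View pics/v20.png

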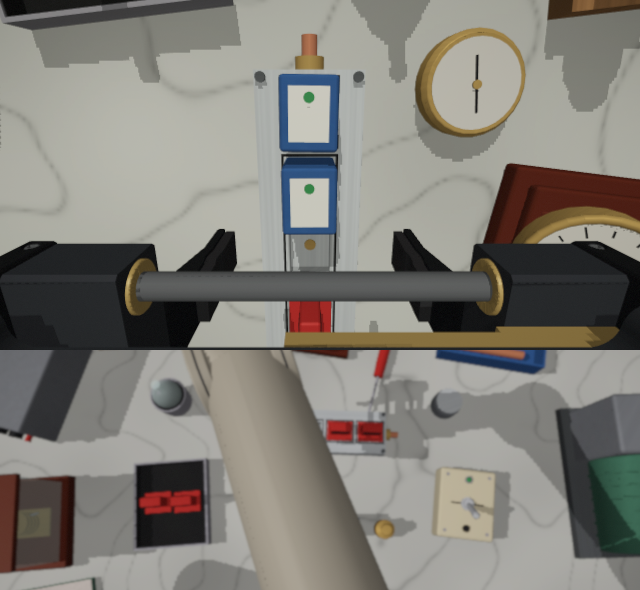

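Call:
arm_command([
  [0,0,-30,-40,0,0,0],
  [0,0,-60,-80,0,0,0],
  [0,5,-90,-120,-0.036,0,0],
  [0,6,-120,-160,-0.036,0,0],
  [0,15,-145,-195,-0.036,0,0],
  [0,25,-155,-214,-0.036,0,0],
  [0,36,-155,-214,-0.036,0,0],
  [0,36,-155,-214,-0.036,0,0],
  [0,36,-155,-214,-0.036,0,0],
  [0,36,-155,-214,-0.036,0,0],
])

```text
time: 32.05
ee_pos: [0.4315, -0.0733, 0.1298]
eef_rot: [-0.009, 0.707, 0.01, 0.707]
ft_force: [0.5, 0.5, -0.4]
width: 0.087
```

```bash
python3 -c "
from lab import *
run('w21')"
```

```text
t 32.05 p [ 0.4315 -0.0733  0.1298] yaw 1.55 tilt [-1.     0.001  0.001] F [ 0.47  0.45 -0.36] w 0.087
[315.8 210. ] [ 0.4322 -0.0731  0.07  ] [0.0434 0.0328] 0.6132463248261786
```

View pics/w21.png

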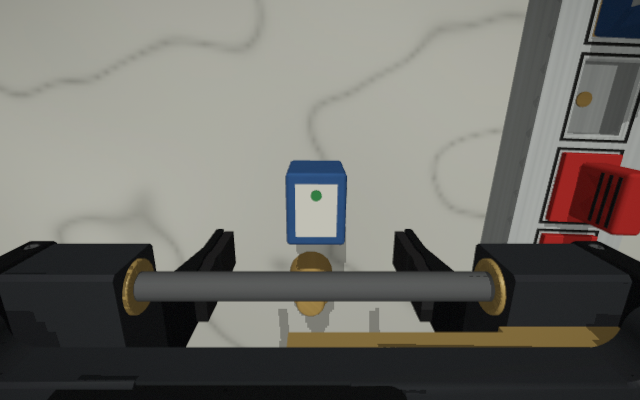

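Call:
arm_command([
  [0,30,-1,1,0.01,0,0],
  [0,60,-1,1,0.01,0,0],
  [0,85,-1,1,0.01,0,0],
  [0,100,-1,1,0.01,0,0],
  [0,100,-1,1,0.01,0,0],
  [255,100,-1,1,0.01,0,0],
  [255,100,-1,1,0.01,0,0],
  [255,100,-1,1,0.01,0,0],
  [255,100,-1,1,0.01,0,0],
  [255,100,-1,1,0.01,0,0],
])

```text
time: 33.1
ee_pos: [0.4319, -0.0753, 0.03]
eef_rot: [-0.005, 0.707, 0.005, 0.707]
ft_force: [0.1, -0.8, -0.4]
width: 0.0552
```

Call:
arm_command([
  [255,0,0,0,0,0,0],
  [255,0,0,0,0,0,0],
  [255,0,0,0,0,0,0],
  [255,0,0,0,0,0,0],
  [255,0,0,0,0,0,0],
  [255,0,0,0,0,0,0],
])

```text
time: 33.7
ee_pos: [0.432, -0.0752, 0.0298]
eef_rot: [-0.005, 0.707, 0.005, 0.707]
ft_force: [0.4, -1.3, 4.5]
width: 0.0438
```

Call:
arm_command([
  [255,-10,0,0,0,0,0],
  [255,-30,0,0,0,0,0],
  [255,-60,0,0,0,0,0],
  [255,-100,0,0,0,0,0],
  [255,-130,0,0,0,0,0],
  [255,-130,0,0,0,0,0],
  [255,-130,0,0,0,0,0],
])

```text
time: 34.4
ee_pos: [0.4312, -0.0752, 0.1596]
eef_rot: [-0.006, 0.707, 0.005, 0.707]
ft_force: [-0.2, -0.4, -3.0]
width: 0.0436
```

```bash
python3 -c "
from lab import *
run('w22');go((.6457,.0102,.16,-.6),(.6457,.0102,.09,-.6))
im=np.load('pics/w22.npy')
cv2.imwrite('pics/z22.png',cv2.resize(im[180:350,220:410],None,fx=4,fy=3.5,interpolation=cv2.INTER_CUBIC)[:,:,::-1])"
```

```text
t 34.4 p [ 0.4312 -0.0752  0.1596] yaw 0.89 tilt [-1. -0.  0.] F [-0.25 -0.37 -2.95] w 0.0436
[ -1.6  81.9 216.4] [ 0.0259 -0.0016 -0.0005]
[ 68.4  81.9 216.5] [ 0.0259 -0.0016 -0.0005]
```

View pics/z22.png

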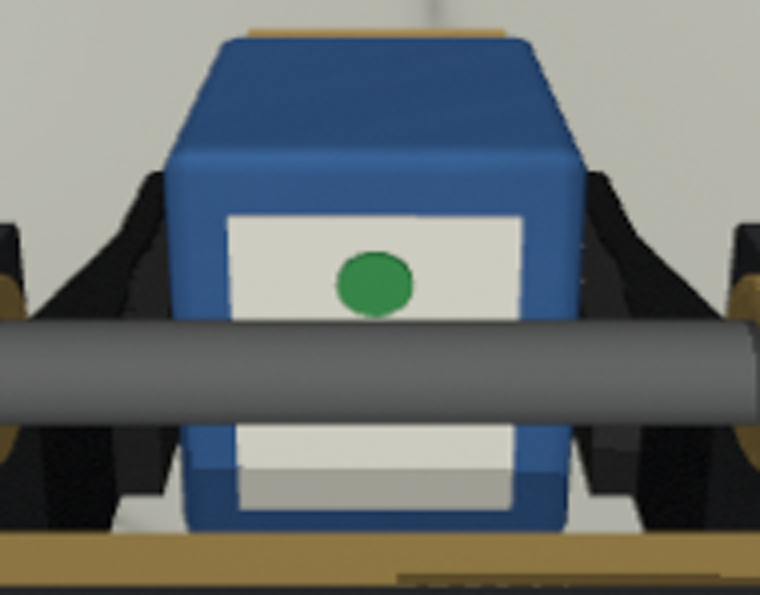

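Call:
arm_command([
  [255,-2,15,45,0,0,0],
  [255,-2,35,90,0.026,0,0],
  [255,-2,55,135,0.026,0,0],
  [255,-2,75,175,0.026,0,0],
  [255,-2,81,205,0.026,0,0],
  [255,-2,81,215.5,0.026,0,0],
  [255,20,81,215.5,0.026,0,0],
  [255,50,81,215.5,0.026,0,0],
  [255,68,81,215.5,0.026,0,0],
  [255,68,81,215.5,0.026,0,0],
])

```text
time: 35.45
ee_pos: [0.6427, 0.0091, 0.0865]
eef_rot: [0.004, 0.71, -0.003, 0.704]
ft_force: [0.1, -0.2, -2.9]
width: 0.0438
```

Call:
arm_command([
  [255,0,0,0,0,0,0],
  [255,0,0,0,0,0,0],
  [255,0,0,0,0,0,0],
  [255,0,0,0,0,0,0],
  [255,0,0,0,0,0,0],
  [255,0,0,0,0,0,0],
])

```text
time: 36.05
ee_pos: [0.6459, 0.0091, 0.0919]
eef_rot: [0.004, 0.707, -0.004, 0.707]
ft_force: [0.5, -0.1, -2.3]
width: 0.0438
```

```bash
python3 -c "
from h import *
st();save('wrist','w23');go((.6457,.0094,.06,-.6))
im=np.load('pics/w23.npy')
cv2.imwrite('pics/z23.png',cv2.resize(im[100:340,200:430],None,fx=3.4,fy=2.4,interpolation=cv2.INTER_CUBIC)[:,:,::-1])"
```

```text
t 36.05 p [0.6459 0.0091 0.0919] yaw -0.6 tilt [-1.     0.     0.001] F [ 0.49 -0.07 -2.33] w 0.0438
[31.9  0.3 -0.2] [-0.0001  0.0005 -0.0002]
```

View pics/z23.png

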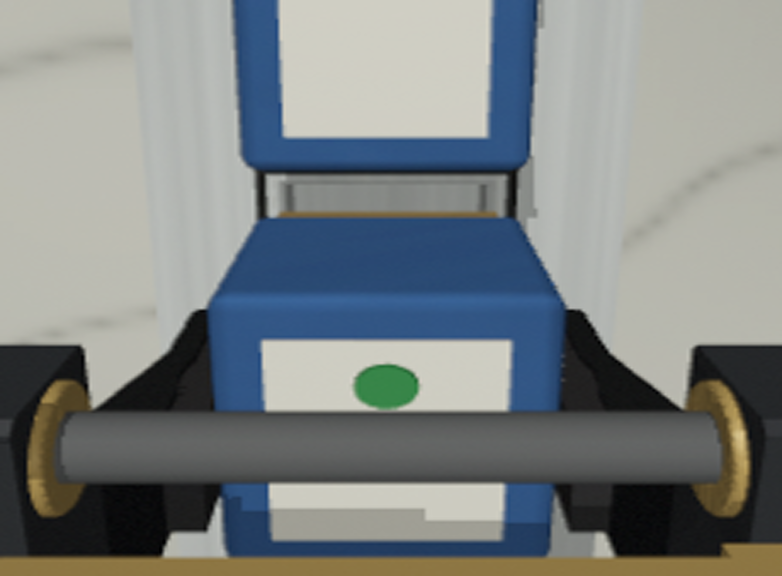

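Call:
arm_command([
  [255,6,0,0,0,0,0],
  [255,14,0,0,0,0,0],
  [255,20,0,0,0,0,0],
  [255,24,0,0,0,0,0],
  [255,27,0,0,0,0,0],
  [255,29,0,0,0,0,0],
  [255,30,0,0,0,0,0],
  [255,30,0,0,0,0,0],
])

```text
time: 36.9
ee_pos: [0.6459, 0.0092, 0.0617]
eef_rot: [0.004, 0.707, -0.004, 0.707]
ft_force: [-0.5, 0.4, -2.8]
width: 0.0437
```

Call:
arm_command([
  [255,3,0,0,0,0,0],
  [255,6,0,0,0,0,0],
  [255,8,0,0,0,0,0],
  [255,9,0,0,0,0,0],
  [255,10,0,0,0,0,0],
  [255,10.5,0,0,0,0,0],
  [255,10.5,0,0,0,0,0],
])

```text
time: 37.6
ee_pos: [0.6458, 0.0092, 0.052]
eef_rot: [0.004, 0.707, -0.004, 0.707]
ft_force: [-4.1, -0.3, 5.4]
width: 0.044
```

Seated. Release, lift, and look.

Call:
arm_command([
  [255,0,0,0,0,0,0],
  [120,0,0,0,0,0,0],
  [0,0,0,0,0,0,0],
  [0,0,0,0,0,0,0],
  [0,0,0,0,0,0,0],
  [0,-30,0,0,0,0,0],
  [0,-70,0,0,0,0,0],
  [0,-115,0,0,0,0,0],
  [0,-160,0,0,0,0,0],
  [0,-160,0,0,0,0,0],
])

```text
time: 38.6
ee_pos: [0.6486, 0.01, 0.2183]
eef_rot: [0.004, 0.703, -0.003, 0.711]
ft_force: [0.5, -0.4, -0.2]
width: 0.0864
```

```bash
python3 -c "
from h import *
st();save('wrist','w24');save('top','t24');save('scene','s24');go((.54,-.10,.30,-5.7),(.425,-.32,.2,-5.7))
a=np.vstack([np.load('pics/w24.npy')[:350],np.load('pics/s24.npy')[130:370]]);cv2.imwrite('pics/v24.png',a[:,:,::-1])"
```

```text
t 38.6 p [0.6486 0.01   0.2183] yaw -0.6 tilt [-1.     0.001  0.01 ] F [ 0.45 -0.36 -0.16] w 0.0864
[ -89.4 -110.1 -104.5] [ 0.0888 -0.0002  0.0001]
[  10.6 -331.3 -217.1] [ 0.0888 -0.0002  0.0001]
```

View pics/v24.png

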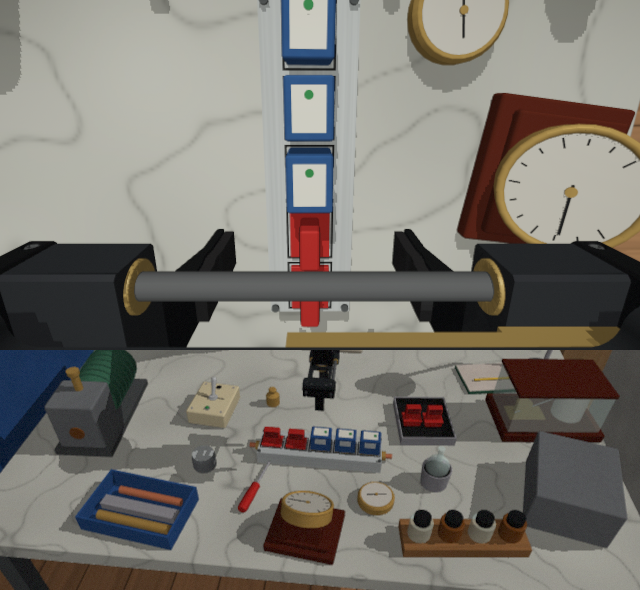

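Call:
arm_command([
  [255,-40,-15,-20,0,0,0],
  [255,-80,-30,-50,0,0,0],
  [255,-112,-50,-85,0,0,0],
  [255,-112,-50,-105,0,0,0],
  [255,-112,-50,-105,0,0,0],
  [255,-112,-50,-105,0,0,0],
  [255,-112,-50,-105,0,0,0],
])

```text
time: 39.45
ee_pos: [0.5404, -0.0397, 0.3217]
eef_rot: [0.004, 0.708, -0.003, 0.706]
ft_force: [-0.2, 0.4, 0.0]
width: 0.039
```

Run:
```python
from lab import *
run('w25'); C=cam('wrist','w25')
for o in labels(np.load('pics/w25.npy')):
    p=onz(C,o[:2],.092); rel=p[:2]-np.array([.6457,.0101]); print(p.round(4),'x err',(rel[0]-.0108*rel[1])*1000,'y',rel[1]*1000)
go((.425,-.323,.25,-5.7),(.425,-.323,.095,-5.7))
save('top','t25')
```

```text
t 39.45 p [ 0.5404 -0.0397  0.3217] yaw -0.59 tilt [-1.     0.001 -0.002] F [-0.23  0.39  0.01] w 0.039
[403.3 120.4] [0.6517 0.011  0.07  ] [0.0472 0.0362] -0.37459312293435687
[407.9  58.4] [0.6522 0.083  0.07  ] [0.0471 0.0359] -0.3714029638877605
[0.6459 0.0124 0.092 ] x err 0.147195927370384 y 2.3421583883626256
[0.6463 0.0807 0.092 ] x err -0.16436112523136165 y 70.59591298867802
[  71.6 -284.7 -112.6] [ 0.0896 -0.0019 -0.0012]
[ 226.6 -284.9 -112.3] [ 0.0896 -0.0019 -0.0012]
```

View pics/w25.png

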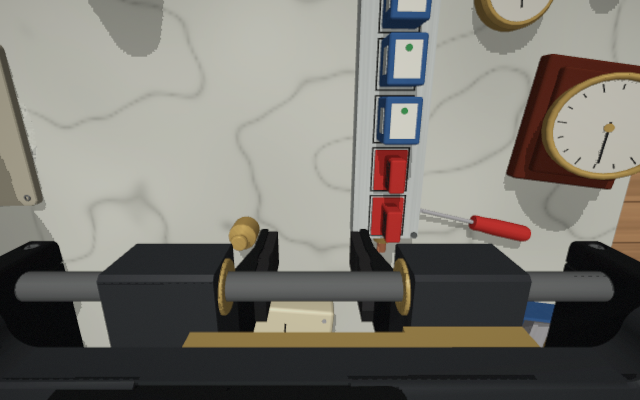

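View pics/t25.png

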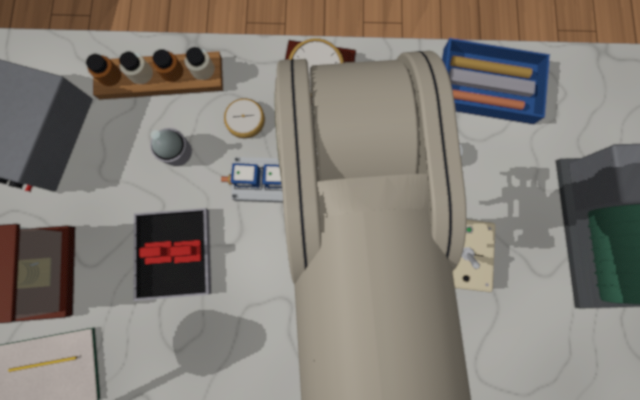

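Call:
arm_command([
  [255,0,-45,-15,0,0,0],
  [255,10,-90,-35,0.04,0,0],
  [255,25,-135,-55,0.09,0,0],
  [255,40,-180,-75,0.09,0,0],
  [255,60,-225,-95,0.09,0,0],
  [255,72,-265,-112,0.09,0,0],
  [255,72,-287,-112,0.09,0,0],
  [255,72,-287,-112,0.09,0,0],
  [255,72,-287,-112,0.09,0,0],
  [255,72,-287,-112,0.09,0,0],
])

```text
time: 40.55
ee_pos: [0.4262, -0.3242, 0.2509]
eef_rot: [0.035, 0.706, -0.034, 0.706]
ft_force: [-1.1, 0.5, -0.3]
width: 0.0002
```

```bash
python3 -c "
from h import *
st();go((.425,-.327,.096,-5.7),(.488,-.333,.096,-5.7));save('wrist','w26')
save('top','t26')"
```

```text
t 40.55 p [ 0.4262 -0.3242  0.2509] yaw -5.62 tilt [-1.     0.001  0.   ] F [-1.06  0.46 -0.34] w 0.0002
[154.9  -3.1  -1. ] [ 0.0013  0.0002 -0.001 ]
[154.9  -2.9  62.3] [ 0.0013  0.0002 -0.001 ]
```

View pics/w26.png

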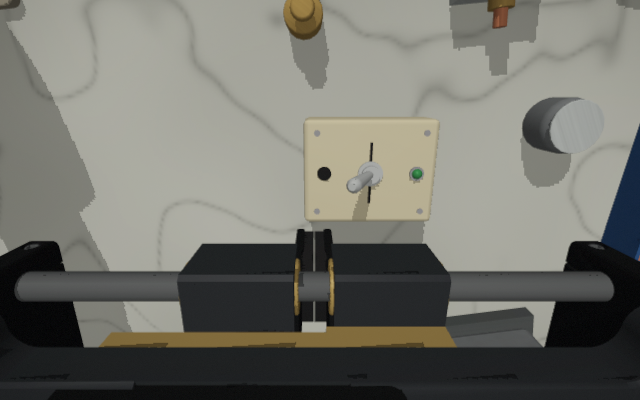

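View pics/t26.png

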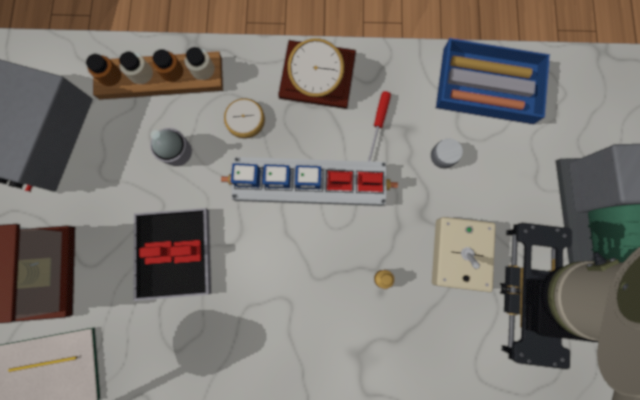

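Call:
arm_command([
  [255,40,-3,-1,0,0,0],
  [255,85,-3,-1,0,0,0],
  [255,130,-3,-1,0,0,0],
  [255,155,-3,-1,0,0,0],
  [255,155,-3,-1,0,0,0],
  [255,155,-3,15,0,0,0],
  [255,155,-3,30,0,0,0],
  [255,155,-3,45,0,0,0],
  [255,155,-3,55,0,0,0],
  [255,155,-3,60,0,0,0],
])

```text
time: 41.65
ee_pos: [0.4863, -0.3344, 0.0975]
eef_rot: [0.035, 0.706, -0.035, 0.707]
ft_force: [-0.3, 0.0, 0.5]
width: 0.0005
```

Call:
arm_command([
  [255,0,0,2,0,0,0],
  [255,0,0,2,0,0,0],
  [255,0,0,2,0,0,0],
])

```text
time: 41.95
ee_pos: [0.4862, -0.3349, 0.0962]
eef_rot: [0.036, 0.706, -0.036, 0.706]
ft_force: [0.5, -0.4, -0.2]
width: 0.0007
```

Call:
arm_command([
  [255,0,0,-15,0,0,0],
  [255,0,0,-40,0,0,0],
  [255,0,0,-60,0,0,0],
  [255,0,0,-60,0,0,0],
  [255,-40,0,-60,0,0,0],
  [255,-90,0,-60,0,0,0],
  [255,-140,0,-60,0,0,0],
  [255,-150,0,-60,0,0,0],
  [255,-150,0,-60,0,0,0],
  [255,-150,0,-60,0,0,0],
])

```text
time: 42.95
ee_pos: [0.4267, -0.3285, 0.2449]
eef_rot: [0.036, 0.707, -0.035, 0.706]
ft_force: [0.3, -0.0, -0.5]
width: 0.0003
```

```bash
python3 -c "
from h import *
st();save('wrist','w27')
save('top','t27');save('scene','s27')"
```

```text
t 42.95 p [ 0.4267 -0.3285  0.2449] yaw -5.76 tilt [-1.     0.001 -0.001] F [ 0.32 -0.01 -0.51] w 0.0003
```

View pics/w27.png

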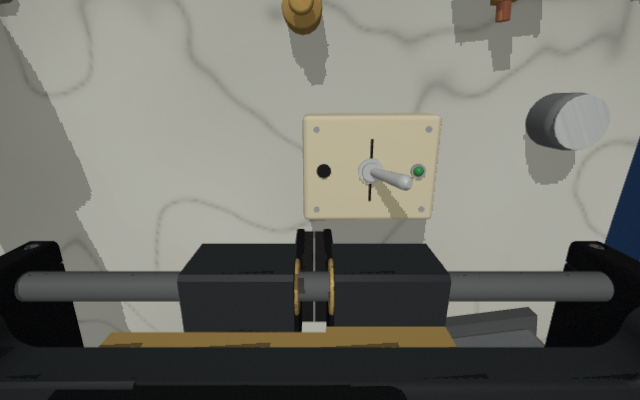

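View pics/s27.png

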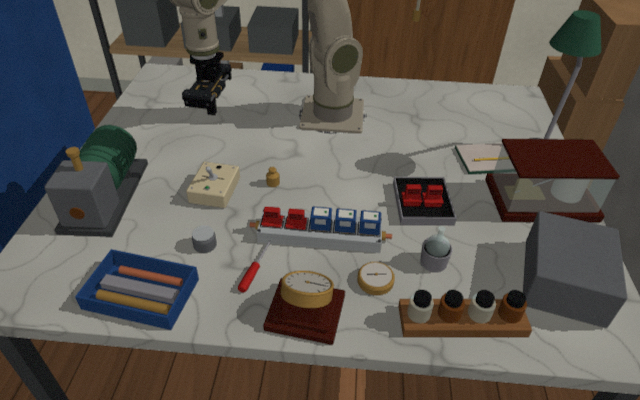

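Run:
```python
from h import *
T=cam('top');S=cam('scene')
def dots(fn,x0,y0,x1,y1):
    im=np.load('pics/%s.npy'%fn)[y0:y1,x0:x1]; h=cv2.cvtColor(im,cv2.COLOR_RGB2HSV)
    m=((h[...,2]>140)&(h[...,1]<50)).astype(np.uint8)
    n,_,s,c=cv2.connectedComponentsWithStats(m); return [(c[i][0]+x0,c[i][1]+y0,s[i][4]) for i in range(1,n) if s[i][4]>20]
a=np.load('pics/t27.npy')[150:215,220:400];b=np.load('pics/s27.npy')[195:255,240:400]
cv2.imwrite('pics/f.png',np.vstack([cv2.resize(a,(720,260),interpolation=2),cv2.resize(b,(720,270),interpolation=2)])[:,:,::-1])
```

```text
(no output)
```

View pics/f.png

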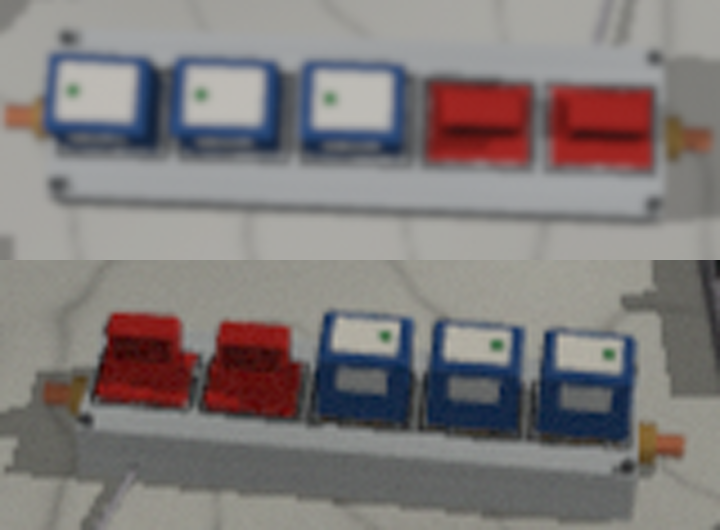

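Run:
```python
from h import *
T=cam('top');S=cam('scene')
for a,b in [((72,90),(609,355)),((201,95),(497,346)),((330,98),(385,336))]:
    print(tri(T,(a[0]/4+220-.4,a[1]/4+150-.4),S,(b[0]/4.5+240-.4,(b[1]-260)/4.5+195-.4)))
st(); close_job()
```

```text
(array([0.64741266, 0.15947077, 0.09377013]), np.float64(0.00031136944893605633))
(array([0.64641684, 0.09158684, 0.09321907]), np.float64(2.707409248908049e-05))
(array([0.64615636, 0.02339678, 0.0942258 ]), np.float64(6.229763573325996e-05))
t 43.1 p [ 0.4264 -0.3284  0.2443] yaw -5.76 tilt [-1.     0.002 -0.002] F [ 1.09 -0.31 -0.62] w 0.0007
the job is handed in; nothing more can be done
```

The job is handed in, and my last checks show everything in place; no verdict was reported.

- **Done:** The pump was running, so I switched it off first. I pulled the two blanks at the +y end of the manifold and stood both in the tray. I then plugged the three modules on the bench into those two ports and the open middle port. With all five ports filled I switched the pump on.
- **Seating:** The gripper stopped at 52 mm on every module, which is the home height. Two camera views put the module tops at 93–94 mm against 92 mm expected, within the 2 mm calibration.
- **Position:** Across the manifold, the two modules I could measure were within about 0.2 mm of their port centres. Along it, their labels read about 2.4 mm off by the same amount on both. I took that as camera or label bias, since the ports allow only 1.25 mm of play.
- **Last pictures:** Three modules and two blanks sit in the ports, and two blanks stand upright in the tray. The toggle leans toward the green lamp, the other items look unmoved, and the robot is clear of everything.
- **What went wrong:** The first blank was lifted before the fingers had fully closed, so it sat about 10 mm low in the grip. It met the tray floor with about 15 N, and no harm was seen.

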